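# Hang the cup arm on the slotted post, stack the cups on it and put the key tags away

### The arm

A 6-joint arm with a two-finger parallel gripper is mounted at the origin on a cart in front of the work surface, level with it; the furniture and walls round the work are solid. World frame = base frame: x ahead of the robot, y to its left, z up, the work surface at z = 0. Lengths are in m, angles in degrees, forces in N, time in s.
With the tool pointing down it reaches from about 0.35 to 0.875 m from the base axis. Payload 4.2 kg.
Tool frame: the origin (TCP) lies midway between the tips of the shut fingers; the grasp point (between the pads) lies 19 mm behind it; z points along the fingers, y is the direction in which the jaws open and shut (so a half turn about z gives the same grasp; the last joint's range is limited). The gripper opens to 87 mm and grips with 3 to 60 N. Pads are 19 mm wide; open, the fingers measure 117 mm over their backs; the gripper's body (75 mm by 190 mm) begins 51 mm behind the grasp point.
Start: joints at [-57.261, 22.042, 0.453, 0, -68.411, -14.817], TCP at [0.192, -0.595, 0.194] pointing down, gripper open.
Joint ranges: [-179.83, 179.83], [-69.29, 118.12], [-61.27, 80.66], [-181.25, 117.63], [-171.15, -9.14], [-177.46, 177.46]. Speed limits (degrees/s): [159.86, 159.86, 180, 180, 180, 180].

### API

Orientations are given as a 3x3 rotation matrix whose columns are the frame's x, y, z axes.
In Python, from station import r gives the robot as it stands.
- The arm moves only by the tool servo_tool, never from a script. Its arguments are lists of equal length, an entry for each row: "slide": the shift along the world's x, y, z in units of 60 mm (1.0 is 60 mm), a list of three; "twist": the turn, a rotation vector about the world's x, y, z in units of 6 degrees (1.0 is 6 degrees), a list of three; "gripper": the closure, from 0 (fully open) to 1 (shut). In form: {"slide": [[x, y, z], ...], "twist": [[wx, wy, wz], ...], "gripper": [gripper, ...]}. A call has 1 to 12 rows; each row shifts and turns the commanded pose from where the row before left it; what a row does not reach is not made up. A row lasts 1/8 s, in which the tool goes at most 62.5 mm and 10.7 degrees, less where a joint would pass 70% of its speed; a pose out of reach is approached as far as the arm can. A call is refused whole if a number of a shift passes 1 or a number of a turn 1, either way. A call with a gripper value outside its range is refused whole. The fingers move at their own pace and stop on an object; the grip force is fixed at half the most. Time passes only in rows, so rows that do not move let the fingers close. It gives the time, the measured TCP pose, the force and the opening at its end, in the units of the state.
- r.sense(): the state, without advancing time (a new reading comes with each control period).
- r.capture(name): name is "scene" or "top" or "wrist"; returns a dict with "image" (420x560x3 uint8, blue, green, red), "intrinsics" (3x3 intrinsics, pixels), "k1" (the pictures are not rectified: a ray, as slopes to the right and down, at radius r is drawn at 1 + k1 r^2 times it, then the intrinsics apply), "R" (3x3) and "t" (3): a world point X has camera coordinates R X + t. Camera axes: x right, y down, z forward; pixel columns grow to the right and rows downward; lengths in m; the calibration is good to about 2 mm. A picture is of the moment at which its call begins. There is no depth.
- r.finish_job(): hands the job in, once; it reports no verdict.
The state is a dict: "time_s": time; "joints": joint angles; "joint_velocities": joint speeds; "effort": joint torques, N m; "tcp_pos": TCP position; "ee_rot": TCP orientation; "wrist_force": force on the tool from outside, world axes, zero at the start; "moment": the same for the moment, N m; "gripper_width": opening from 0.0 (shut) to 1.0 (fully open).
Only numpy, scipy, OpenCV 4.12 (cv2) and the standard library are available. Lean on these libraries where they do the work, as an engineer would, in place of code of your own. Each camera call takes 0.05 s, during which the arm holds its last target.

### The job

Set up the key-tag cups on the counter: first hook the white cup arm's claws into the slotted post, in the slots just below the brass spring catch, and press it down until it is fully home and the catch has snapped out over the top of its flange. Then nest all the loose plastic cups into one upright stack standing in the arm's round tray, each fully down in the one below. Last, put the red and the blue key tag into the top cup, leaving the other things on the counter where they are.

Things in the scene. Friction and masses are not known exactly. Their poses are not given: they have to be found in the camera images.
- post: Grey slotted steel post, 36 mm wide, 211 mm high, fixed. Origin: on the bench under the middle of its front face; x points from that face back into the post, z up. Dark foot plate 10 mm thick, 42 mm out in front of the face, 50 mm to each side. The front is a 5 mm plate with a hollow behind it.
- slot_mid (a point): Middle of the lower edge of the middle slot, on the post's front face, 87 mm above the bench. The post has three upright slots on its centre line, each 11 mm wide and 30 mm high, lower edges 43, 87 and 131 mm above the bench; the arm's claws go into the upper two.
- seat_point (a point): Point on the post's front face, 75 mm above the bench: where the origin of body cup_arm must come to lie when the arm is fully home.
- catch (a joint): Brass spring catch in the post's face, 12 mm wide, 166.5 to 176.5 mm above the bench, nose 5 mm out. Value: metres pushed in; 0 = out, 0.0065 most; spring 2 to 4 N. The raised arm's flange pushes it in; when the arm is fully down the nose springs out (to 0) over the flange's top edge and stops it from lifting out.
- cup_arm: White steel cup arm, 190 mm long, 0.25 kg (+-30 %), standing level on the bench at the start. Origin: bottom middle of the back face of its flange (5 mm plate, 30 mm wide, 90 mm high); x points where the claws point (into the post), z up. A blade 10 mm thick, 36 mm high (z 0 to 36 mm) runs forward (-x) 118 mm, then a round tray 28 mm high. A brace slopes down to the blade's top, 50 mm from the flange.
- claws (a point): Lower claw's root: on the arm's back face, underside of its tang, 12 mm above the arm's origin. Two claws, 6 mm thick, the second 44 mm higher: a tang 12 mm high reaching 15 mm back, with a hook hanging 8 mm below it. To hang: arm level, square, 8 to 18 mm (best 13) above home; push along x till the flange meets the post, then press down (some N, the catch rubs). Side play 2.5 mm each way.
- blade_grip (a point): Good place to grip the cup arm: in the middle of the blade, 75 mm in front of the flange's back face, 26 mm above its underside (10 mm below the blade's top edge); grip across the 10 mm thickness, from above.
- tray (a point): Centre of the upper surface of the arm's round tray, 145 mm in front of the flange's back face, 5 mm above the arm's underside. The tray is a shallow round holder, 55 mm across and 49 mm inside, its wall rising 23 mm above this point; the lowest cup's foot (36 mm) stands inside it with some side play.
- cup_green: Green stacking cup, rigid, open on top, 70 mm high, 45 g (+-30 %), upright on the bench. Origin: centre of underside, z up; round. Foot 36 mm across, 49 mm at 40 mm height; there a shoulder steps out to a straight band, 60 to 61 mm across, up to the rim: grip there, from above. Inside 54 mm at the rim. Nested, its shoulder sits on the rim below: 30 mm higher per cup. 3 or 4 of the 4 cups are there; absent: None.
- cup_yellow: Yellow cup, same shape as the green one, may be absent.
- cup_orange: Orange cup, same shape as the green one, may be absent.
- cup_grey: Light grey cup, same shape as the green one, may be absent.
- tag_red: Red plastic key tag, 44 x 24 x 9 mm, 10 g, lying flat on the bench. Origin: centre of its underside, x along its length, z up. It may come to rest at any attitude in the cup.
- tag_blue: Dark blue plastic key tag, same size and origin as the red one.
- tape_measure: Yellow tape measure, 64 x 78 x 35 mm, a bystander. Origin: centre of its underside.
- padlock: Brass padlock lying flat, 71 x 46 x 20 mm, a bystander. Origin: centre of its underside.
Not all that is in view belongs to the job. Of the things that look like the cup_arm, the larger one is meant. Of the things that look like the cup_yellow, the largest one is meant.

How it is judged:
By the outcome, as a careful person would: the job done as asked, in the order asked, and still so for the second after the job is handed in, with the robot touching nothing.
Of cup_green, cup_yellow, cup_orange, cup_grey only 3 to 4 are there at a start; the rules pass over those that are not, and their reading is None.
At some moment in a run one of tag_red, tag_blue may be knocked a few centimetres aside while the robot is not near it.
It also fails if it takes over 210 s, if anything falls off the work surface, if the arm or the gripper's body presses on something with over 40 N, if the wrist force passes 120 N, or if a joint passes its speed limit or range.

## Working session

There is one attempt and no reset: what is moved stays moved. The work goes in short steps, Python scripts to look and compute and a tool call to move; the robot and the scene stay as the last step left them, time stands still between calls to the robot, and variables do not carry over. Pictures are saved under pics/ and viewed, and the job is handed in when it is done.

Besides the shell and the picture viewer there is one more tool, called after ">>>" by a JSON object that holds its "name" and its "arguments". servo_tool: Moves the arm, as the interface text tells. Its arguments: {"type":"object","properties":{"slide":{"type":"array","items":{"type":"array","items":{"type":"number"}}},"twist":{"type":"array","items":{"type":"array","items":{"type":"number"}}},"gripper":{"type":"array","items":{"type":"number"}}},"required":["slide","twist","gripper"]}

```bash
ls; mkdir -p pics
cat > h.py <<'E'
import numpy as np, cv2
from station import r
def cap(n,save=None):
    c=r.capture(n)
    if save: cv2.imwrite('pics/'+save,c['image'])
    return c
def ray(c,u,v):
    K=np.array(c['intrinsics']);k1=c['k1']
    a=np.array([(u-K[0,2])/K[0,0],(v-K[1,2])/K[1,1]])
    p=a.copy()
    for _ in range(30): p=a/(1+k1*(p@p))
    R=np.array(c['R']);t=np.array(c['t'])
    d=R.T@np.array([p[0],p[1],1.]);o=-R.T@t
    return o,d
def onz(c,u,v,z):
    o,d=ray(c,u,v); return o+d*(z-o[2])/d[2]
def proj(c,X):
    K=np.array(c['intrinsics']);x=np.array(c['R'])@np.array(X)+np.array(c['t'])
    s=x[:2]/x[2]; s=s*(1+c['k1']*(s@s)); return np.array([K[0,0]*s[0]+K[0,2],K[1,1]*s[1]+K[1,2]])
E
python3 - <<'E'
from h import *
for n in ['scene','top','wrist']:
    c=cap(n,n+'0.png'); o,d=ray(c,280,210); print(n,o.round(3),d.round(3),c['k1'],np.array(c['intrinsics'])[0,0])
print(r.sense())
E
```

```text
pics
scene [-0.497 -0.469  0.618] [ 0.839  0.357 -0.411] -0.059487137972146956 405.90000696200366
top [0.453 0.021 1.468] [ 0.082 -0.024 -0.997] 0.04002198116371407 520.6374616469557
wrist [ 0.122 -0.617  0.383] [ 0.253  0.075 -0.964] -0.07615822031578838 359.7508627729736
{'time_s': 0.15, 'joints': array([-5.72602391e+01,  2.20822069e+01,  3.97036947e-01, -2.32749088e-02,
       -6.84130077e+01, -1.48164548e+01]), 'joint_velocities': array([-0.02167453, -0.15381694,  0.23165319,  0.0795885 , -0.02767383,
       -0.06803579]), 'effort': array([-2.50490803e-04, -3.91050875e+01,  1.87584937e+01,  4.22230437e+00,
        1.23563485e-02, -1.33717699e-04]), 'tcp_pos': array([ 0.19219786, -0.59416356,  0.19338246]), 'ee_rot': array([[-9.51515363e-01, -3.07600623e-01, -6.08975496e-04],
       [-3.07601217e-01,  9.51513943e-01,  1.64556677e-03],
       [ 7.32713109e-05,  1.75310367e-03, -9.99998461e-01]]), 'wrist_force': array([-0.27719805,  0.13737876,  0.16957614]), 'moment': array([0.03451878, 0.01414606, 0.02415997]), 'gripper_width': 1.000515460720883}
```

```bash
python3 - <<'E'
import cv2
a=cv2.imread('pics/top0.png'); b=cv2.resize(a[125:315,100:300],None,fx=4,fy=3.15*4/3.15*0.78,interpolation=cv2.INTER_CUBIC)
b=cv2.resize(a[125:275,105:265],None,fx=4,fy=4,interpolation=cv2.INTER_CUBIC);cv2.imwrite('pics/z1.png',b)
b=cv2.resize(a[180:310,260:460],None,fx=4,fy=4,interpolation=cv2.INTER_CUBIC);cv2.imwrite('pics/z2.png',b)
a=cv2.imread('pics/scene0.png');b=cv2.resize(a[140:290,180:380],None,fx=4,fy=4,interpolation=cv2.INTER_CUBIC);cv2.imwrite('pics/z3.png',b)
E
cat > m.py <<'E'
from h import *
c=cap('top')
img=c['image']
P=lambda u,v,z: print((u,v),onz(c,u,v,z).round(4))
print('plate');[P(105+a/4-.375,125+b/4-.375,.010) for a,b in [(330,72),(474,70),(470,239),(330,237)]]
print('cap');[P(105+a/4-.375,125+b/4-.375,.211) for a,b in [(331,72),(391,71),(391,128),(331,128)]]
hsv=cv2.cvtColor(img,cv2.COLOR_BGR2HSV)
def blobs(m,name,z,lo=20):
    n,l,s,ce=cv2.connectedComponentsWithStats(m.astype('uint8'))
    for i in range(1,n):
        if s[i,4]>lo:
            cs,_=cv2.findContours((l==i).astype('uint8'),cv2.RETR_EXTERNAL,cv2.CHAIN_APPROX_NONE)
            rr=cv2.minAreaRect(cs[0]); (u,v),rad=cv2.minEnclosingCircle(cs[0])
            print(name,s[i],'rect',onz(c,*rr[0],z).round(4)[:2],np.round(rr[1],1),round(rr[2],1),'cir',onz(c,u,v,z).round(4)[:2],round(rad,1), 'px/m',round(520/(1.468-z)))
H,S,V=hsv[...,0],hsv[...,1],hsv[...,2]
blobs((H>20)&(H<32)&(S>150)&(V>90),'yel',.07)
blobs((H>3)&(H<15)&(S>170)&(V>90),'ora',.07)
blobs((H>60)&(H<88)&(S>130)&(V>40),'gre',.07)
m=(((H<5)|(H>172))&(S>110)&(V>90)); blobs(m,'red',.009)
w=(S<70)&(V>125); m=np.zeros_like(w); m[220:300,170:265]=w[220:300,170:265]; blobs(m,'whi',.028)
E
python3 m.py
python3 - <<'E'
import cv2
a=cv2.imread('pics/top0.png')
b=cv2.resize(a[218:298,165:270],None,fx=7,fy=7,interpolation=cv2.INTER_CUBIC);cv2.imwrite('pics/z4.png',b)
E
```

```text
plate
(187.125, 142.625) [0.7664 0.2448 0.01  ]
(223.125, 142.125) [0.7669 0.1438 0.01  ]
(222.125, 184.375) [0.647  0.1477 0.01  ]
(187.125, 183.875) [0.6495 0.2455 0.01  ]
cap
(187.375, 142.625) [0.7231 0.2133 0.211 ]
(202.375, 142.375) [0.7234 0.1771 0.211 ]
(202.375, 156.625) [0.6885 0.1774 0.211 ]
(187.375, 156.625) [0.6889 0.2135 0.211 ]
yel [244 178  28  28 406] rect [0.6212 0.0502] [23.  24.6] 53.1 cir [0.6181 0.0486] 14.0 px/m 372
yel [375 198  23  22 399] rect [ 0.5677 -0.299 ] [21. 22.] 90.0 cir [ 0.5669 -0.2995] 11.4 px/m 372
yel [409 230  16  14 176] rect [ 0.4909 -0.3791] [13. 15.] 90.0 cir [ 0.4909 -0.3791] 7.6 px/m 372
yel [416 273  16  15 180] rect [ 0.3762 -0.3933] [14.8 14.1] 45.0 cir [ 0.3755 -0.3939] 7.9 px/m 372
ora [368 248  23  22 398] rect [ 0.4333 -0.2763] [21. 22.] 90.0 cir [ 0.4333 -0.2761] 11.4 px/m 372
gre [291 242  22  23 394] rect [ 0.4511 -0.0683] [22. 21.] 90.0 cir [ 0.4511 -0.0683] 11.3 px/m 372
red [169 107  31   6  78] rect [0.8614 0.253 ] [ 2.7 30. ] 84.0 cir [0.8626 0.2531] 15.0 px/m 356
red [110 141   9   8  49] rect [0.7629 0.4484] [7. 8.] 90.0 cir [0.7657 0.4484] 4.7 px/m 356
red [508 143  16  25 250] rect [ 0.7194 -0.6846] [22.8 12.1] 76.0 cir [ 0.7196 -0.6853] 12.4 px/m 356
red [124 212  15  15 129] rect [0.5544 0.3998] [ 8.5 15.6] 45.0 cir [0.555  0.4011] 8.0 px/m 356
whi [177 225  31  67 401] rect [0.4403 0.2227] [20.9 67.7] 18.4 cir [0.4421 0.2276] 34.0 px/m 361
whi [227 254  34  40 167] rect [0.3979 0.0833] [48.2 14.2] 46.0 cir [0.3946 0.0869] 24.1 px/m 361
```

```bash
cat > m2.py <<'E'
from h import *
c=cap('top')
Q=lambda a,b,z: onz(c,165+a/7-.43,218+b/7-.43,z)[:2]
t=Q(161,443,.028); f=Q(253,84,.09)
print('tray',t,'flange',f,np.linalg.norm(f-t),np.degrees(np.arctan2(*(f-t)[::-1])))
a,b=Q(203,74,.09),Q(300,99,.09);print(a,b,np.linalg.norm(a-b),np.degrees(np.arctan2(*(a-b)[::-1]))-90)
img=c['image'];hsv=cv2.cvtColor(img,cv2.COLOR_BGR2HSV)
for nm,z,(u0,u1,v0,v1) in [('grey',.07,(278,312,192,226)),('blue',.009,(138,156,238,262)),('red',.009,(120,142,208,232))]:
    s=img[v0:v1,u0:u1].astype(int)
    bg=(hsv[v0:v1,u0:u1,1]>150)&(hsv[v0:v1,u0:u1,0]>95)
    m=(~bg).astype('uint8'); m=cv2.morphologyEx(m,cv2.MORPH_OPEN,np.ones((2,2)))
    cs,_=cv2.findContours(m,cv2.RETR_EXTERNAL,cv2.CHAIN_APPROX_NONE); k=max(cs,key=cv2.contourArea)
    rr=cv2.minAreaRect(k);q=onz(c,rr[0][0]+u0,rr[0][1]+v0,z)
    print(nm,q.round(4),rr)
E
python3 m2.py
```

```text
tray [0.37996056 0.24257582] flange [0.51699102 0.19810032] 0.14406740451677605 -17.98169419905678
[0.5210384  0.21682377] [0.5110722  0.18050134] 0.037664886761509475 -15.343292709823558
grey [ 0.5711 -0.0516  0.07  ] ((16.5, 16.5), (33.0, 33.0), 90.0)
blue [0.4676 0.3585 0.009 ] ((8.5, 11.5), (23.0, 17.0), 90.0)
red [0.5517 0.4026 0.009 ] ((10.5, 11.5), (23.0, 21.0), 90.0)
```

Candidates in the top picture:
- **Arm:** the white holder at (193,258) measures 145 mm from tray to flange. The one at (243,273) is smaller. I choose the first.
- **Yellow cup:** (387,208) has a radius of 11.4 px. (417,237) and (425,280) have a radius of about 7.7 px and are decoys, and (257,192) is the tape measure. I choose (387,208).
- **Other cups:** grey at (295,208), green at (302,253) and orange at (379,258). All four cups are present.
- **Tags:** red at (132,218), blue at (147,251).

The close crops confirm these choices.

>>> {"name": "servo_tool", "arguments": {"slide": [[0.54, 0.61, 0.1], [0.54, 0.61, 0.1], [0.54, 0.61, 0.1], [0.54, 0.61, 0.1], [0.54, 0.61, 0.1], [0.54, 0.61, 0.1], [0.54, 0.61, 0.1], [0.54, 0.61, 0.1], [0, 0, 0]], "twist": [[0, 0, -0.74], [0, 0, -0.74], [0, 0, -0.74], [0, 0, -0.74], [0, 0, -0.74], [0, 0, -0.74], [0, 0, -0.74], [0, 0, -0.74], [0, 0, 0]], "gripper": [0, 0, 0, 0, 0, 0, 0, 0, 0]}}

```text
time_s: 1.38
tcp_pos: [0.4536, -0.2998, 0.2426]
ee_rot: [[-0.954, 0.298, 0.001], [0.298, 0.954, -0.0], [-0.001, 0.0, -1.0]]
wrist_force: [0.2, 0.3, -0.2]
gripper_width: 1.0
```

>>> {"name": "servo_tool", "arguments": {"slide": [[0, 0.6, 0], [0, 0.6, 0], [0, 0.6, 0], [0, 0.6, 0], [0, 0.6, 0], [0, 0.6, 0], [0, 0.6, 0], [0, 0.6, 0], [-0.1, 0.6, 0], [-0.1, 0.6, 0], [-0.1, 0.6, 0], [0, 0, 0]], "twist": [[0, 0, 0], [0, 0, 0], [0, 0, 0], [0, 0, 0], [0, 0, 0], [0, 0, 0], [0, 0, 0], [0, 0, 0], [0, 0, 0], [0, 0, 0], [0, 0, 0], [0, 0, 0]], "gripper": [0, 0, 0, 0, 0, 0, 0, 0, 0, 0, 0, 0]}}

```text
time_s: 2.88
tcp_pos: [0.4332, 0.095, 0.2421]
ee_rot: [[-0.954, 0.3, -0.0], [0.3, 0.954, 0.0], [0.0, -0.0, -1.0]]
wrist_force: [-0.5, 0.3, -0.4]
gripper_width: 1.001
```

```bash
python3 - <<'E'
from h import *
cap('wrist','w1.png')
E
python3 - <<'E'
from h import *
c=cap('wrist')
t=onz(c,398,90,.028);a=onz(c,376,209,.09);b=onz(c,424,232,.09)
print(t,a,b)
for p in [(391,118),(405,119),(384,205),(390,205)]: print(onz(c,*p,.036))
a=c['image'][60:245,340:450];cv2.imwrite('pics/w1z.png',cv2.resize(a,None,fx=3.2,fy=3.2,interpolation=cv2.INTER_CUBIC))
print(r.sense()['joints'])
E
```

```text
[0.37786205 0.24272373 0.028     ] [0.47931315 0.17688681 0.09      ] [0.5177548  0.21837024 0.09      ]
[0.40369253 0.22616054 0.036     ]
[0.40914752 0.240596   0.036     ]
[0.4958205  0.19626509 0.036     ]
[0.49790654 0.20289994 0.036     ]
[ 3.33200113e+01  1.91108174e+00 -1.86758243e+01  5.26258569e-03
 -6.94445454e+01 -1.40907800e+02]
```

Run:
```python
from h import *
c=cap('wrist')
f=lambda a,b,z: onz(c,340+a/3.2-.34,60+b/3.2-.34,z).round(4)
t=f(187,90,.028)
for n,p in dict(tray=(187,90,.028),topL=(185,555,.09),topR=(275,553,.09),topLf=(186,543,.09),topRf=(275,541,.09),bl=(117,475,0),blade1=(177,180,.036),blade1b=(212,180,.036),blade2=(177,360,.036),blade2b=(200,365,.036)).items():
    q=f(*p); print(n,q,(q-t)[:2].round(4))
```

```text
tray [0.3759 0.2429 0.028 ] [0. 0.]
topL [0.5108 0.1914 0.09  ] [ 0.1349 -0.0515]
topR [0.519  0.2192 0.09  ] [ 0.1431 -0.0237]
topLf [0.507  0.1925 0.09  ] [ 0.1311 -0.0504]
topRf [0.515 0.22  0.09 ] [ 0.1391 -0.0229]
bl [0.5091 0.1925 0.    ] [ 0.1332 -0.0504]
blade1 [0.4031 0.2303 0.036 ] [ 0.0272 -0.0126]
blade1b [0.4065 0.2418 0.036 ] [ 0.0306 -0.0011]
blade2 [0.4628 0.2163 0.036 ] [ 0.0869 -0.0266]
blade2b [0.4669 0.2237 0.036 ] [ 0.091  -0.0192]
```

>>> {"name": "servo_tool", "arguments": {"slide": [[0.06, 0.714, 0], [0.06, 0.714, 0], [0.06, 0.714, 0], [0, 0, -0.6], [0, 0, -0.6], [0, 0, -0.6], [0, 0, 0]], "twist": [[0, 0, 0.11], [0, 0, 0.11], [0, 0, 0.11], [0, 0, 0], [0, 0, 0], [0, 0, 0], [0, 0, 0]], "gripper": [0, 0, 0, 0, 0, 0, 0]}}

```text
time_s: 3.9
tcp_pos: [0.4431, 0.2201, 0.1319]
ee_rot: [[-0.963, 0.271, -0.005], [0.271, 0.963, -0.005], [0.004, -0.006, -1.0]]
wrist_force: [0.7, 0.1, 0.3]
gripper_width: 0.999
```

Run:
```python
from h import *
c=cap('wrist','w2.png'); print(r.sense()['tcp_pos'])
print(proj(c,[.444,.2235,.036]))
```

```text
[0.44463491 0.22143162 0.13403096]
[287.06961323 204.81209622]
```

Run:
```python
from h import *
c=cap('wrist'); s=r.sense();print(s['tcp_pos'])
for p in [(293,116,.028),(291.5,205,.036),(292,160,.036),(291,270,.036)]: print(onz(c,*p))
p=s['tcp_pos'];print(proj(c,p), proj(c,p+[0,0,-.1]))
```

```text
[0.44540066 0.22230352 0.13522405]
[0.37905805 0.24859885 0.028     ]
[0.44754172 0.22838849 0.036     ]
[0.41177151 0.23861079 0.036     ]
[0.50394259 0.21250606 0.036     ]
[283.7211191  248.62711704] [283.71688793 204.27464039]
```

>>> {"name": "servo_tool", "arguments": {"slide": [[0.02, 0.1, -0.5], [0, 0, -0.6], [0, 0, -0.6], [0, 0, -0.4], [0, 0, 0], [0, 0, 0]], "twist": [[0, 0, 0], [0, 0, 0], [0, 0, 0], [0, 0, 0], [0, 0, 0], [0, 0, 0]], "gripper": [0, 0, 0, 0, 0, 0]}}

```text
time_s: 4.75
tcp_pos: [0.4471, 0.2298, 0.0102]
ee_rot: [[-0.963, 0.269, 0.003], [0.269, 0.963, 0.002], [-0.002, 0.003, -1.0]]
wrist_force: [-0.2, 1.0, 0.6]
gripper_width: 0.998
```

Run:
```python
from h import *
c=cap('wrist','w3.png'); print(r.sense()['tcp_pos'],r.sense()['wrist_force'])
```

```text
[0.44697547 0.22980563 0.01020249] [ 0.852333    0.02492877 -0.40905581]
```

>>> {"name": "servo_tool", "arguments": {"slide": [[-0.01, -0.05, -0.05], [0, 0, 0], [0, 0, 0], [0, 0, 0], [0, 0, 0], [0, 0, 0], [0, 0, 0], [0, 0, 0], [0, 0, 0]], "twist": [[0, 0, 0], [0, 0, 0], [0, 0, 0], [0, 0, 0], [0, 0, 0], [0, 0, 0], [0, 0, 0], [0, 0, 0], [0, 0, 0]], "gripper": [0, 1, 1, 1, 1, 1, 1, 1, 1]}}

```text
time_s: 5.92
tcp_pos: [0.4449, 0.2257, 0.0052]
ee_rot: [[-0.963, 0.269, 0.0], [0.269, 0.963, -0.0], [-0.0, -0.0, -1.0]]
wrist_force: [0.3, 0.5, 0.2]
gripper_width: 0.17
```

Run:
```python
from h import *
c=cap('wrist','w4.png'); s=r.sense();print(s['tcp_pos'],s['wrist_force'],s['gripper_width'],s['ee_rot'])
cc=c
for p in [(277,115)]: print(onz(c,*p,.028))
```

```text
[0.4449862  0.22572915 0.00526056] [0.16282633 0.72479804 0.54791881] 0.1256278808259974 [[-9.63069264e-01  2.69253748e-01  1.13647053e-04]
 [ 2.69253764e-01  9.63069253e-01  1.58986252e-04]
 [-6.66423382e-05  1.83714669e-04 -9.99999981e-01]]
[0.37469882 0.24318339 0.028     ]
```

>>> {"name": "servo_tool", "arguments": {"slide": [[0, 0, 0], [0, 0, 0.4], [0, 0, 0.5], [0, 0, 0.57], [0.44, -0.1, 0], [0.44, -0.1, 0], [0.44, -0.1, 0], [0.44, -0.1, 0], [0.44, -0.1, 0], [0, 0, 0], [0, 0, 0]], "twist": [[0, 0, 0], [0, 0, 0], [0, 0, 0], [0, 0, 0], [0, 0, 0.52], [0, 0, 0.52], [0, 0, 0.52], [0, 0, 0.52], [0, 0, 0.52], [0, 0, 0], [0, 0, 0]], "gripper": [1, 1, 1, 1, 1, 1, 1, 1, 1, 1, 1]}}

```text
time_s: 7.35
tcp_pos: [0.5757, 0.1952, 0.0925]
ee_rot: [[-1.0, 0.001, -0.003], [0.001, 1.0, -0.001], [0.003, -0.001, -1.0]]
wrist_force: [0.9, 0.1, -2.5]
gripper_width: 0.1
```

Run:
```python
from h import *
c=cap('wrist','w5.png');c=cap('top','t5.png');d=cap('scene','s5.png'); s=r.sense();print(s['tcp_pos'],s['wrist_force'],s['gripper_width'],s['ee_rot'],s['moment'])
a=c['image'][130:240,150:260];b=d['image'][140:250,180:290]
cv2.imwrite('pics/z5.png',np.hstack([cv2.resize(x,(400,400),interpolation=cv2.INTER_CUBIC) for x in (a,b)]))
```

```text
[0.57602683 0.19575039 0.09332295] [ 0.68854366 -0.09770638 -3.06225921] 0.10367899882550666 [[-9.99999665e-01 -6.86533986e-05 -8.16255337e-04]
 [-6.84438741e-05  9.99999965e-01 -2.56714978e-04]
 [ 8.16272933e-04 -2.56659024e-04 -9.99999634e-01]] [-0.04998283  0.01207976  0.00663813]
```

Run:
```python
from h import *
c=cap('top'); a=c['image'][135:195,175:235]
a=np.clip(a.astype(float)*1.5,0,255).astype('uint8')
cv2.imwrite('pics/z6.png',cv2.resize(a,(600,600),interpolation=cv2.INTER_CUBIC))
print(onz(c,202.25-.4,233.7-.4,.116))
m=c['image'][215:250,185:220]; cv2.imwrite('pics/z7.png',cv2.resize(m,(560,560),interpolation=cv2.INTER_CUBIC))
```

```text
[0.50607686 0.19188452 0.116     ]
```

Run:
```python
from h import *
c=cap('top')
g=lambda a,b,z:onz(c,175+a/10-.45,135+b/10-.45,z).round(4)
for n,p in dict(capL=(123,218,.211),capR=(276,218,.211),catchL=(197,250,.1765),catchR=(241,250,.1765),flL=(186,391,.178),flR=(293,391,.178),plL=(123,497,.01),plR=(472,497,.01)).items(): print(n,g(*p))
g=lambda a,b,z:onz(c,185+a/16-.47,215+b/16-.47,z).round(4)
print(g(270,300,.116),g(97,300,.116),g(447,300,.116))
print(r.sense()['tcp_pos'])
```

```text
capL [0.6895 0.2148 0.211 ]
capR [0.6892 0.1779 0.211 ]
catchL [0.6878 0.2019 0.1765]
catchR [0.6877 0.1909 0.1765]
flL [0.6522 0.2046 0.178 ]
flR [0.6519 0.1781 0.178 ]
plL [0.6485 0.2463 0.01  ]
plR [0.6473 0.1487 0.01  ]
[0.5061 0.193  0.116 ] [0.5066 0.2208 0.116 ] [0.5057 0.1645 0.116 ]
[0.57637243 0.19589176 0.09361532]
```

>>> {"name": "servo_tool", "arguments": {"slide": [[0, 0.06, 0], [0.2, 0, 0], [0, 0, 0], [0, 0, 0]], "twist": [[0, 0, 0], [0, 0, 0], [0, 0, 0], [0, 0, 0]], "gripper": [1, 1, 1, 1]}}

```text
time_s: 8.1
tcp_pos: [0.5889, 0.1991, 0.0931]
ee_rot: [[-1.0, 0.001, -0.001], [0.001, 1.0, -0.0], [0.001, -0.0, -1.0]]
wrist_force: [0.8, -0.1, -1.9]
gripper_width: 0.1
```

```bash
cat > look.py <<'E'
from h import *
import sys
n=sys.argv[1]
c=cap('top');d=cap('scene'); s=r.sense();print(s['time_s'],s['tcp_pos'].round(4),s['wrist_force'].round(1),s['gripper_width'],s['moment'].round(2))
a=np.clip(c['image'][135:195,175:235]*1.5,0,255).astype('uint8');b=np.clip(d['image'][150:230,200:280]*1.5,0,255).astype('uint8')
cv2.imwrite('pics/%s.png'%n,np.hstack([cv2.resize(x,(400,400),interpolation=cv2.INTER_CUBIC) for x in (a,b)]))
E
python3 look.py a1
```

```text
8.2 [0.5888 0.1991 0.0933] [-0.6 -0.4 -2.6] 0.10375401020205495 [-0.05  0.02 -0.03]
```

>>> {"name": "servo_tool", "arguments": {"slide": [[0.1, 0, 0], [0.1, 0, 0], [0.1, 0, 0], [0, 0, 0], [0, 0, 0]], "twist": [[0, 0, 0], [0, 0, 0], [0, 0, 0], [0, 0, 0], [0, 0, 0]], "gripper": [1, 1, 1, 1, 1]}}

```text
time_s: 8.82
tcp_pos: [0.6068, 0.1992, 0.0933]
ee_rot: [[-1.0, 0.001, -0.0], [0.001, 1.0, -0.0], [0.0, -0.0, -1.0]]
wrist_force: [-0.7, 0.3, -2.1]
gripper_width: 0.102
```

```bash
python3 look.py a2
```

```text
8.925 [0.6068 0.1992 0.0934] [ 0.8  0.3 -3. ] 0.10282309667144178 [-0.05  0.05 -0.02]
```

>>> {"name": "servo_tool", "arguments": {"slide": [[0.06, 0, 0], [0.05, 0, 0], [0.03, 0, 0], [0, 0, 0]], "twist": [[0, 0, 0], [0, 0, 0], [0, 0, 0], [0, 0, 0]], "gripper": [1, 1, 1, 1]}}

```text
time_s: 9.43
tcp_pos: [0.6128, 0.1988, 0.0925]
ee_rot: [[-1.0, 0.001, -0.006], [0.001, 1.0, -0.002], [0.006, -0.002, -1.0]]
wrist_force: [-6.2, 1.0, -1.3]
gripper_width: 0.101
```

>>> {"name": "servo_tool", "arguments": {"slide": [[0, 0, -0.05], [0, 0, -0.05], [0, 0, -0.05], [0, 0, -0.05], [0, 0, -0.05], [0, 0, 0]], "twist": [[0, 0, 0], [0, 0, 0], [0, 0, 0], [0, 0, 0], [0, 0, 0], [0, 0, 0]], "gripper": [1, 1, 1, 1, 1, 1]}}

```text
time_s: 10.18
tcp_pos: [0.6106, 0.1983, 0.0779]
ee_rot: [[-1.0, 0.001, -0.01], [0.001, 1.0, -0.003], [0.01, -0.003, -1.0]]
wrist_force: [-12.5, 1.1, 4.5]
gripper_width: 0.099
```

```bash
python3 look.py a3
```

```text
10.275 [0.6106 0.1984 0.078 ] [-12.2   1.1   4.2] 0.09870742412842333 [ 0.35  3.58 -0.04]
```

```bash
python3 - <<'E'
from h import *
d=cap('scene');b=np.clip(d['image'][155:225,205:275]*1.6,0,255).astype('uint8')
cv2.imwrite('pics/z8.png',cv2.resize(b,(600,600),interpolation=cv2.INTER_CUBIC))
cap('wrist','w8.png')
E
cat > tri.py <<'E'
from h import *
def tri(obs):
    A=np.zeros((3,3));b=np.zeros(3)
    for c,u,v in obs:
        o,d=ray(c,u,v);d/=np.linalg.norm(d);M=np.eye(3)-np.outer(d,d);A+=M;b+=M@o
    X=np.linalg.solve(A,b); return X,[ (proj(c,X)-[u,v]).round(1) for c,u,v in obs]
E
python3 - <<'E'
from h import *
c=cap('top');w=cap('wrist');s=cap('scene')
cv2.imwrite('pics/z9.png',np.hstack([cv2.resize(c['image'][190:240,180:230],(400,400),interpolation=cv2.INTER_CUBIC),cv2.resize(s['image'][190:230,200:240],(400,400),interpolation=cv2.INTER_CUBIC)]))
E
python3 - <<'E'
from tri import *
c=cap('top');w=cap('wrist');s=cap('scene')
C=(c,201.7,219.5);W=(w,283,120.5);S=(s,216.4,204)
print(tri([C,S]));print(tri([C,W]));print(tri([C,W,S]))
E
```

```text
(array([0.54255478, 0.19776751, 0.08718032]), [array([-0.8,  0.5]), array([0.7, 0. ])])
(array([0.54305478, 0.1982039 , 0.07272485]), [array([-0.2,  0.6]), array([-1.3,  3.2])])
(array([0.54202992, 0.19810137, 0.08726533]), [array([-0.9,  0.7]), array([-1.7,  1.7]), array([0.6, 0. ])])
```

>>> {"name": "servo_tool", "arguments": {"slide": [[0, 0, 0.08], [0, 0, 0.08], [-0.02, 0, 0.07], [0, 0, 0]], "twist": [[0, 0, 0], [0, 0, 0], [0, 0, 0], [0, 0, 0]], "gripper": [1, 1, 1, 1]}}

```text
time_s: 11.18
tcp_pos: [0.613, 0.1989, 0.0919]
ee_rot: [[-1.0, 0.001, -0.003], [0.001, 1.0, -0.001], [0.003, -0.001, -1.0]]
wrist_force: [-4.5, -0.1, -2.6]
gripper_width: 0.104
```

Run:
```python
from h import *
c=cap('top');w=cap('wrist','w10.png');s=cap('scene');q=r.sense();print(q['tcp_pos'].round(4),q['wrist_force'].round(1),q['moment'].round(2))
cv2.imwrite('pics/z10.png',np.hstack([cv2.resize(c['image'][190:240,180:230],(400,400),interpolation=cv2.INTER_CUBIC),cv2.resize(s['image'][155:225,205:275],(400,400),interpolation=cv2.INTER_CUBIC)]))
```

```text
[0.6129 0.1989 0.0916] [-5.3  0.5 -4.1] [ 0.03  1.78 -0.06]
```

Run:
```python
from h import *
c=cap('top');print(onz(c,180+168/8-.44,190+235/8-.44,.115), onz(c,150+50+2.25-.4,233.7-.4,.116))
a=np.clip(c['image'][135:195,175:235]*1.6,0,255).astype('uint8');cv2.imwrite('pics/z11.png',cv2.resize(a,(600,600),interpolation=cv2.INTER_CUBIC))
```

```text
[0.5434419 0.1951184 0.115    ] [0.50607686 0.19188452 0.116     ]
```

Run:
```python
from h import *
c=cap('top')
g=lambda a,b,z:onz(c,175+a/10-.45,135+b/10-.45,z).round(4)
for p in [(262,255,.177),(285,258,.177),(228,237,.1765),(228,262,.1765),(219,258,.1765),(219,240,.1765)]: print(p,g(*p))
cv2.imwrite('pics/z12.png',cv2.resize(np.clip(c['image'][152:172,190:212]*1.7,0,255).astype('uint8'),(660,600),interpolation=cv2.INTER_NEAREST))
d=cv2.imread('pics/top0.png');cv2.imwrite('pics/z13.png',cv2.resize(np.clip(d[152:172,190:212]*1.7,0,255).astype('uint8'),(660,600),interpolation=cv2.INTER_NEAREST))
```

```text
(262, 255, 0.177) [0.6863 0.1857 0.177 ]
(285, 258, 0.177) [0.6855 0.18   0.177 ]
(228, 237, 0.1765) [0.691  0.1941 0.1765]
(228, 262, 0.1765) [0.6847 0.1942 0.1765]
(219, 258, 0.1765) [0.6857 0.1964 0.1765]
(219, 240, 0.1765) [0.6903 0.1964 0.1765]
```

>>> {"name": "servo_tool", "arguments": {"slide": [[0.06, -0.03, 0.02], [0.06, 0, 0], [0, 0, 0], [0, 0, 0]], "twist": [[0, 0.1, 0], [0, 0.1, 0], [0, 0, 0], [0, 0, 0]], "gripper": [1, 1, 1, 1]}}

```text
time_s: 11.92
tcp_pos: [0.6121, 0.1967, 0.0916]
ee_rot: [[-0.999, 0.001, -0.04], [0.001, 1.0, -0.004], [0.04, -0.004, -0.999]]
wrist_force: [-23.6, 4.9, 4.6]
gripper_width: 0.104
```

```bash
cat > lk.py <<'E'
from h import *
import sys
c=cap('top');w=cap('wrist');s=cap('scene');q=r.sense();print(q['time_s'],q['tcp_pos'].round(4),q['wrist_force'].round(1),q['moment'].round(2),q['ee_rot'][:,2].round(3))
A=lambda x,g:cv2.resize(np.clip(x*g,0,255).astype('uint8'),(400,300),interpolation=cv2.INTER_CUBIC)
cv2.imwrite('pics/%s.png'%sys.argv[1],np.vstack([np.hstack([A(c['image'][150:180,185:225],1.6),A(s['image'][155:215,205:285],1.6)]),np.hstack([A(c['image'][195:240,180:240],1),A(w['image'][40:190,185:385],1)])]))
E
python3 lk.py b1
```

```text
12.075 [0.6121 0.1967 0.0917] [-23.1   3.3   3.7] [1.22 6.79 0.03] [-0.04  -0.004 -0.999]
```

>>> {"name": "servo_tool", "arguments": {"slide": [[-0.1, 0.02, 0], [0, 0, 0], [0, 0, -0.05], [0, 0, -0.05], [0, 0, 0]], "twist": [[0, -0.1, 0], [0, 0, 0], [0, 0, 0], [0, 0, 0], [0, 0, 0]], "gripper": [1, 1, 1, 1, 1]}}

```text
time_s: 12.7
tcp_pos: [0.6111, 0.1982, 0.0873]
ee_rot: [[-1.0, 0.0, -0.019], [0.0, 1.0, -0.002], [0.019, -0.002, -1.0]]
wrist_force: [-14.1, 1.6, 4.4]
gripper_width: 0.098
```

```bash
python3 lk.py b2
```

```text
12.85 [0.6112 0.1983 0.0876] [-14.7   1.9   3.6] [0.54 4.22 0.05] [-0.019 -0.002 -1.   ]
```

>>> {"name": "servo_tool", "arguments": {"slide": [[0, -0.02, 0.1], [0.1, 0, 0], [0, 0, 0], [0, 0, 0]], "twist": [[0, 0.1, 0], [0, 0, 0], [0, 0, 0], [0, 0, 0]], "gripper": [1, 1, 1, 1]}}

```text
time_s: 13.35
tcp_pos: [0.6121, 0.1967, 0.092]
ee_rot: [[-0.999, 0.001, -0.04], [0.001, 1.0, -0.004], [0.04, -0.004, -0.999]]
wrist_force: [-23.3, 3.7, 4.4]
gripper_width: 0.102
```

>>> {"name": "servo_tool", "arguments": {"slide": [[-0.06, 0, 0], [-0.05, 0, 0], [0, 0, 0]], "twist": [[0, 0.07, 0], [0, 0.06, 0], [0, 0, 0]], "gripper": [1, 1, 1]}}

```text
time_s: 13.72
tcp_pos: [0.6121, 0.1975, 0.093]
ee_rot: [[-0.999, 0.0, -0.04], [0.0, 1.0, -0.001], [0.04, -0.001, -0.999]]
wrist_force: [-8.5, 1.2, -1.4]
gripper_width: 0.105
```

```bash
python3 lk.py b3
```

```text
13.875 [0.612  0.1975 0.0929] [-9.   1.7 -1.7] [ 0.52  2.82 -0.02] [-0.04  -0.001 -0.999]
```

>>> {"name": "servo_tool", "arguments": {"slide": [[0, 0, -0.04], [0, 0, -0.04], [0, 0, 0]], "twist": [[0, 0, 0], [0, 0, 0], [0, 0, 0]], "gripper": [1, 1, 1]}}

```text
time_s: 14.25
tcp_pos: [0.6108, 0.1975, 0.0888]
ee_rot: [[-0.999, -0.0, -0.042], [-0.0, 1.0, -0.002], [0.042, -0.001, -0.999]]
wrist_force: [-14.0, 3.2, 4.8]
gripper_width: 0.104
```

```bash
python3 lk.py b4
```

```text
14.4 [0.6109 0.1975 0.0891] [-14.1   3.1   3.6] [ 0.78  4.09 -0.  ] [-0.042 -0.001 -0.999]
```

>>> {"name": "servo_tool", "arguments": {"slide": [[0, 0, 0.09], [0.06, 0, 0], [0, 0, 0], [-0.07, 0, 0], [-0.03, 0, 0], [0, 0, 0], [0, 0, 0]], "twist": [[0, -0.04, 0], [0, 0, 0], [0, 0, 0], [0, 0.06, 0], [0, 0.03, 0], [0, 0, 0], [0, 0, 0]], "gripper": [1, 1, 1, 1, 1, 1, 1]}}

```text
time_s: 15.28
tcp_pos: [0.6121, 0.1975, 0.0939]
ee_rot: [[-0.999, 0.0, -0.041], [0.0, 1.0, -0.0], [0.041, -0.0, -0.999]]
wrist_force: [-5.5, 2.0, -2.6]
gripper_width: 0.102
```

```bash
python3 lk.py b5
```

```text
15.425 [0.6121 0.1975 0.0939] [-5.9 -0.1 -2.5] [ 0.29  1.43 -0.01] [-0.041 -0.    -0.999]
```

>>> {"name": "servo_tool", "arguments": {"slide": [[-0.02, 0, 0], [0, 0, -0.04], [0, 0, -0.04], [0, 0, 0]], "twist": [[0, 0.02, 0], [0, 0, 0], [0, 0, 0], [0, 0, 0]], "gripper": [1, 1, 1, 1]}}

```text
time_s: 15.92
tcp_pos: [0.6117, 0.1975, 0.0895]
ee_rot: [[-0.999, 0.0, -0.041], [0.0, 1.0, 0.0], [0.041, 0.0, -0.999]]
wrist_force: [-2.6, -0.5, -2.3]
gripper_width: 0.104
```

```bash
python3 lk.py b6
```

```text
16.075 [0.6116 0.1975 0.0895] [-2.6  0.2 -1.1] [ 0.02  0.76 -0.01] [-0.041  0.    -0.999]
```

>>> {"name": "servo_tool", "arguments": {"slide": [[0, 0, -0.04], [0, 0, -0.04], [0, 0, 0]], "twist": [[0, 0, 0], [0, 0, 0], [0, 0, 0]], "gripper": [1, 1, 1]}}

```text
time_s: 16.45
tcp_pos: [0.6113, 0.1975, 0.0843]
ee_rot: [[-0.999, 0.0, -0.042], [0.0, 1.0, -0.0], [0.042, -0.0, -0.999]]
wrist_force: [-3.6, 0.7, -0.1]
gripper_width: 0.103
```

```bash
python3 lk.py b7
```

```text
16.6 [0.6113 0.1975 0.0845] [-2.9  0.2 -0.7] [ 0.04  0.66 -0.04] [-0.041  0.    -0.999]
```

>>> {"name": "servo_tool", "arguments": {"slide": [[0, 0, -0.04], [0, 0, -0.04], [0, 0, 0]], "twist": [[0, 0, 0], [0, 0, 0], [0, 0, 0]], "gripper": [1, 1, 1]}}

```text
time_s: 16.98
tcp_pos: [0.6099, 0.1973, 0.0798]
ee_rot: [[-0.999, 0.0, -0.044], [0.0, 1.0, -0.001], [0.044, -0.001, -0.999]]
wrist_force: [-6.3, 0.5, 2.9]
gripper_width: 0.106
```

```bash
python3 lk.py b8
```

```text
17.125 [0.61   0.1973 0.0798] [-6.1  1.4  2.9] [ 0.19  1.76 -0.05] [-0.044 -0.001 -0.999]
```

>>> {"name": "servo_tool", "arguments": {"slide": [[-0.04, 0, 0.05], [0, 0, 0.0], [0, 0, -0.03], [0, 0, -0.03], [0, 0, 0]], "twist": [[0, 0, 0], [0, 0.25, 0], [0, 0.25, 0], [0, 0, 0], [0, 0, 0]], "gripper": [1, 1, 1, 1, 1]}}

```text
time_s: 17.75
tcp_pos: [0.6081, 0.1975, 0.0789]
ee_rot: [[-0.995, 0.0, -0.096], [0.0, 1.0, -0.0], [0.096, -0.0, -0.995]]
wrist_force: [-4.2, 0.5, 2.1]
gripper_width: 0.103
```

```bash
python3 lk.py b9
```

```text
17.9 [0.6082 0.1975 0.0789] [-5.7  1.4  2.8] [0.24 1.14 0.01] [-0.095 -0.    -0.995]
```

Run:
```python
from tri import *
c=cap('top');s=cap('scene');w=cap('wrist')
print(tri([(c,202.1,219.6),(s,217.3,203.5)]))
a=s['image'][160:215,215:270]
cv2.imwrite('pics/z14.png',cv2.resize(np.clip(a*1.8,0,255).astype('uint8'),(770,770)[:2],interpolation=cv2.INTER_CUBIC)[:600])
for p in [(.689,.2143,.211),(.689,.1783,.211),(.689,.1963,.1715),(.689,.1963,.165),(.689,.1813,.165),(.689,.2113,.165),(.684,.2113,.165),(.689,.1813,.075),(.571,.1963,.111),(.571,.1963,.075)]: print(p,(proj(s,p)-[215,160])*14)
```

```text
(array([0.54267219, 0.19552193, 0.08937497]), [array([-0.4,  0.3]), array([0.4, 0. ])])
(0.689, 0.2143, 0.211) [260.22557845 -63.56440322]
(0.689, 0.1783, 0.211) [388.01869136 -45.29976497]
(0.689, 0.1963, 0.1715) [327.70635338  97.72548279]
(0.689, 0.1963, 0.165) [328.34455448 122.46099573]
(0.689, 0.1813, 0.165) [381.15747796 130.73445346]
(0.689, 0.2113, 0.165) [275.96389836 114.25996291]
(0.684, 0.2113, 0.165) [266.18257345 119.94641969]
(0.689, 0.1813, 0.075) [388.6159523  465.51726675]
(0.571, 0.1963, 0.111) [ 93.62498888 482.06490703]
(0.571, 0.1963, 0.075) [ 99.90842562 621.39785469]
```

>>> {"name": "servo_tool", "arguments": {"slide": [[0.03, 0, 0.04], [0.03, 0, 0.04], [0.02, 0, 0.03], [0, 0, 0]], "twist": [[0, 0, 0], [0, 0, 0], [0, 0, 0], [0, 0, 0]], "gripper": [1, 1, 1, 1]}}

```text
time_s: 18.55
tcp_pos: [0.6099, 0.1971, 0.0844]
ee_rot: [[-0.995, 0.001, -0.102], [0.001, 1.0, -0.002], [0.102, -0.002, -0.995]]
wrist_force: [-9.7, 2.1, 1.9]
gripper_width: 0.1
```

```bash
cat > fl.py <<'E'
from tri import *
import sys
c=cap('top');s=cap('scene');w=cap('wrist');q=r.sense();print(q['time_s'],q['tcp_pos'].round(4),q['wrist_force'].round(1),q['moment'].round(2),q['ee_rot'][:,2].round(3),q['gripper_width'])
a=s['image'][165:205,225:265];b=s['image'][190:220,205:235]
A=lambda x,g:cv2.resize(np.clip(x*g,0,255).astype('uint8'),(400,400),interpolation=cv2.INTER_CUBIC)
cv2.imwrite('pics/%s.png'%sys.argv[1],np.hstack([A(a,1.8),A(w['image'][30:180,210:360],1)]))
E
python3 fl.py c1
```

```text
18.7 [0.6099 0.1971 0.0844] [-9.4  2.1  0.8] [ 0.41  2.64 -0.07] [-0.102 -0.002 -0.995] 0.10239021765950093
```

```bash
cat > tray.py <<'E'
from h import *
def tray():
    w=cap('wrist');q=r.sense()
    im=w['image'][20:200,180:390]
    hsv=cv2.cvtColor(im,cv2.COLOR_BGR2HSV)
    m=((hsv[...,1]<110)).astype('uint8')
    m=cv2.morphologyEx(m,cv2.MORPH_OPEN,np.ones((33,33)))
    cs,_=cv2.findContours(m,cv2.RETR_EXTERNAL,cv2.CHAIN_APPROX_NONE);k=max(cs,key=cv2.contourArea)
    (u,v),rad=cv2.minEnclosingCircle(k);x,y,ww,hh=cv2.boundingRect(k)
    u=x+(ww-1)/2+180;v=y+(hh-1)/2+20
    o,d=ray(w,u,v);depth=np.array(w['intrinsics'])[0,0]*.0275/(ww/2)
    X=o+d*depth
    # in tool frame
    R=q['ee_rot'];g=R.T@(X-q['tcp_pos'])
    pit=np.degrees(np.arctan2(-( -g[2]-.0227),g[0]))  # rel nose-down
    tilt=np.degrees(np.arcsin(-R[0,2]))
    print(ww,hh,'tray world',X.round(4),'in tool',g.round(4),'tilt',tilt.round(2),'tcp',q['tcp_pos'].round(4),'F',q['wrist_force'].round(1))
if __name__=='__main__': tray()
E
python3 tray.py
```

```text
109 110 tray world [0.5412 0.1971 0.0941] in tool [ 0.0693 -0.0001 -0.0027] tilt 5.87 tcp [0.6099 0.1971 0.0844] F [-9.6  1.3  2.1]
```

Run:
```python
from h import *
def meas(im0):
    im=im0[20:200,180:390];hsv=cv2.cvtColor(im,cv2.COLOR_BGR2HSV)
    m=((hsv[...,1]<110)).astype('uint8');m=cv2.morphologyEx(m,cv2.MORPH_OPEN,cv2.getStructuringElement(cv2.MORPH_ELLIPSE,(33,33)))
    cs,_=cv2.findContours(m,cv2.RETR_EXTERNAL,cv2.CHAIN_APPROX_NONE);k=max(cs,key=cv2.contourArea)
    x,y,w,h=cv2.boundingRect(k); e=cv2.fitEllipse(k);return w,h,x+w/2+180,y+h/2+20,[np.round(t,1) for t in e]
for n in ['w4','w5','w8','w10']: print(n,meas(cv2.imread(f'pics/{n}.png')))
w=cap('wrist');print(meas(w['image']))
# camera in tool frame
q=r.sense();R=q['ee_rot'];Rc=np.array(w['R']);o=-Rc.T@np.array(w['t'])
co=R.T@(o-q['tcp_pos']);print('cam in tool',co,'axis',R.T@Rc.T@[0,0,1])
K=np.array(w['intrinsics'])
# predicted for nominal pitches p (nose-down) pivot grasp
for p in range(-2,14,2):
    t=np.radians(p); v=np.array([.0725,0,-.0227+.019])  # rel to grasp (tool frame: z fwd/down)
    # nose-down: tray moves toward +z tool
    X=np.array([v[0]*np.cos(t)-0*v[2], 0, v[2]+v[0]*np.sin(t)])+[0,0,-.019]
    cam=(Rc@R)@(X-co); s=cam[:2]/cam[2];k=1+w['k1']*(s@s)
    print(p,2*K[0,0]*.0275/cam[2]*k,K[0,0]*s[0]*k+K[0,2],K[1,1]*s[1]*k+K[1,2])
```

```text
w4 (121, 144, 286.5, 128.0, [array([106.3, 106.1]), array([117.2, 147.7]), np.float64(179.5)])
w5 (122, 127, 284.0, 118.5, [array([103.4,  97.1]), array([120.2, 123.6]), np.float64(1.8)])
w8 (113, 118, 283.5, 122.0, [array([102.9, 100. ]), array([112.4, 115.1]), np.float64(0.5)])
w10 (118, 124, 284.0, 118.0, [array([103.7,  96.4]), array([117.1, 121. ]), np.float64(2.5)])
(113, 118, 282.5, 122.0, [array([101.9, 100.3]), array([111.8, 114.5]), np.float64(0.9)])
cam in tool [ 0.07370386  0.00040077 -0.19010233] axis [-2.72306193e-01 -9.52840619e-04  9.62210180e-01]
-2 123.74032521301953 282.0007591590445 114.53432182324512
0 121.88097867723143 282.01428154870786 114.39048828430488
2 120.061885051725 282.0275473917244 114.44859599127909
4 118.28404538173555 282.040547742894 114.69965565551826
6 116.54824924732905 282.0532751874334 115.13487290887855
8 114.85509535441341 282.0657237028051 115.74567434512915
10 113.2050109303572 282.0778885277263 116.52372829723934
12 111.59826988648271 282.0897660387304 117.4609609513822
```

>>> {"name": "servo_tool", "arguments": {"slide": [[0.02, 0, 0.04], [0, 0, 0.04], [0, 0, 0.03], [0, 0, 0]], "twist": [[0, -0.2, 0], [0, -0.2, 0], [0, -0.2, 0], [0, 0, 0]], "gripper": [1, 1, 1, 1]}}

```text
time_s: 19.3
tcp_pos: [0.6121, 0.1967, 0.0904]
ee_rot: [[-0.999, 0.001, -0.037], [0.001, 1.0, -0.002], [0.037, -0.002, -0.999]]
wrist_force: [-5.8, 0.7, -5.2]
gripper_width: 0.103
```

```bash
cat > tray.py <<'E'
from h import *
import sys
def meas(im0):
    im=im0[20:200,180:390];hsv=cv2.cvtColor(im,cv2.COLOR_BGR2HSV)
    m=((hsv[...,1]<110)).astype('uint8');m=cv2.morphologyEx(m,cv2.MORPH_OPEN,cv2.getStructuringElement(cv2.MORPH_ELLIPSE,(33,33)))
    cs,_=cv2.findContours(m,cv2.RETR_EXTERNAL,cv2.CHAIN_APPROX_NONE);k=max(cs,key=cv2.contourArea)
    x,y,w,h=cv2.boundingRect(k); e=cv2.fitEllipse(k);return min(e[1]),w
def st(n=None):
    w=cap('wrist');q=r.sense();e,b=meas(w['image'])
    rel=np.interp(-b,[-123.7,-121.9,-120.06,-118.28,-116.55,-114.86,-113.2,-111.6],[-2,0,2,4,6,8,10,12])
    tilt=np.degrees(np.arcsin(-q['ee_rot'][0,2]))
    g=q['tcp_pos']-.019*q['ee_rot'][:,2]
    p=rel-tilt; t=np.radians(p)
    # flange origin estimate: grasp -> +73.5 along arm x, -26+... z
    ax=np.array([np.cos(t),0,np.sin(t)]);az=np.array([-np.sin(t),0,np.cos(t)])
    O=g+.0737*ax-.0243*az
    print('t',q['time_s'],'tcp',q['tcp_pos'].round(4),'F',q['wrist_force'].round(1),'gw',round(q['gripper_width'],3),'w',b,round(e,1),'rel %.1f tilt %.1f nosedown %.1f'%(rel,tilt,p),'flange origin',O.round(4))
    if n:
        s=cap('scene');c=cap('top')
        A=lambda x,g:cv2.resize(np.clip(x*g,0,255).astype('uint8'),(400,400),interpolation=cv2.INTER_CUBIC)
        cv2.imwrite('pics/%s.png'%n,np.hstack([A(s['image'][165:215,210:260],1.8),A(c['image'][145:185,185:225],1.6)]))
if __name__=='__main__': st(*sys.argv[1:])
E
python3 tray.py c2
```

```text
t 19.35 tcp [0.612  0.1967 0.0903] F [-5.1  0.4 -5. ] gw 0.104 w 117 115.6 rel 5.5 tilt 2.1 nosedown 3.3 flange origin [0.6877 0.1968 0.0894]
```

>>> {"name": "servo_tool", "arguments": {"slide": [[-0.1, 0.02, 0.02], [-0.08, 0, 0.02], [0, 0, 0], [0, 0, 0]], "twist": [[0, 0, 0], [0, 0.3, 0], [0, 0.27, 0], [0, 0, 0]], "gripper": [1, 1, 1, 1]}}

```text
time_s: 19.95
tcp_pos: [0.6059, 0.1991, 0.0951]
ee_rot: [[-0.996, 0.0, -0.087], [0.0, 1.0, 0.001], [0.087, 0.001, -0.996]]
wrist_force: [-0.1, 0.1, -3.6]
gripper_width: 0.104
```

```bash
python3 tray.py c3
```

```text
t 20.0 tcp [0.6055 0.199  0.095 ] F [ 0.1 -0.2 -3. ] gw 0.099 w 115 113.6 rel 7.8 tilt 5.0 nosedown 2.8 flange origin [0.6819 0.199  0.0933]
```

>>> {"name": "servo_tool", "arguments": {"slide": [[-0.4, 0, 0], [-0.7, 0, 0], [-0.7, 0, 0], [0, 0, -0.5], [0, 0, -0.5], [0, 0, -0.3], [0, 0, 0]], "twist": [[0, 0, 0], [0, -0.4, 0], [0, -0.43, 0], [0, 0, 0], [0, 0, 0], [0, 0, 0], [0, 0, 0]], "gripper": [1, 1, 1, 1, 1, 1, 1]}}

```text
time_s: 20.98
tcp_pos: [0.4955, 0.1984, 0.0162]
ee_rot: [[-1.0, -0.0, -0.005], [-0.0, 1.0, -0.001], [0.005, -0.001, -1.0]]
wrist_force: [-0.1, -0.8, -2.0]
gripper_width: 0.105
```

```bash
python3 tray.py
```

```text
t 21.025 tcp [0.4962 0.1988 0.017 ] F [-0.   0.3 -2. ] gw 0.105 w 116 114.8 rel 6.7 tilt 0.2 nosedown 6.4 flange origin [0.5722 0.1988 0.0202]
```

>>> {"name": "servo_tool", "arguments": {"slide": [[0, 0, -0.1], [0, 0, -0.1], [0, 0, -0.03], [0, 0, 0]], "twist": [[0, 0, 0], [0, 0, 0], [0, 0, 0], [0, 0, 0]], "gripper": [1, 1, 1, 1]}}

```text
time_s: 21.52
tcp_pos: [0.4972, 0.1994, 0.0048]
ee_rot: [[-1.0, -0.001, -0.001], [-0.001, 1.0, 0.001], [0.001, 0.001, -1.0]]
wrist_force: [-1.2, -0.5, 8.3]
gripper_width: 0.102
```

```bash
python3 tray.py
```

```text
t 21.575 tcp [0.4972 0.1995 0.0048] F [-1.6  0.4  8.6] gw 0.103 w 122 119.6 rel -0.1 tilt 0.1 nosedown -0.2 flange origin [ 0.5709  0.1994 -0.0007]
```

>>> {"name": "servo_tool", "arguments": {"slide": [[0, 0, 0.05], [0, 0, 0], [0.2, 0, 0], [0, 0, 0], [0, 0, 0], [0, 0, 0], [0, 0, 0], [0, 0, 0], [0, 0, 0]], "twist": [[0, 0, 0], [0, 0, 0], [0, 0, 0], [0, 0, 0], [0, 0, 0], [0, 0, 0], [0, 0, 0], [0, 0, 0], [0, 0, 0]], "gripper": [0.6, 0.6, 0.6, 1, 1, 1, 1, 1, 1]}}

```text
time_s: 22.7
tcp_pos: [0.5078, 0.1987, 0.0058]
ee_rot: [[-1.0, 0.0, -0.004], [0.0, 1.0, 0.0], [0.004, -0.0, -1.0]]
wrist_force: [0.1, 0.1, -2.1]
gripper_width: 0.102
```

```bash
python3 tray.py
python3 - <<'E'
from h import *
w=cap('wrist','w20.png');cap('top','t20.png')
E
```

```text
t 22.75 tcp [0.5078 0.1987 0.0058] F [-0.4  0.7 -1.4] gw 0.103 w 123 120.9 rel -1.2 tilt 0.3 nosedown -1.5 flange origin [ 0.5809  0.1987 -0.0014]
```

>>> {"name": "servo_tool", "arguments": {"slide": [[0, 0, 0.4], [0, 0, 0.5], [0, 0, 0.57], [0.5, 0, 0], [0.5, 0.01, 0], [0.54, 0, 0], [0, 0, 0], [0, 0, 0]], "twist": [[0, 0, 0], [0, 0, 0], [0, 0, 0], [0, 0, 0], [0, 0, 0], [0, 0, 0], [0, 0, 0], [0, 0, 0]], "gripper": [1, 1, 1, 1, 1, 1, 1, 1]}}

```text
time_s: 23.85
tcp_pos: [0.5991, 0.1987, 0.0931]
ee_rot: [[-1.0, 0.001, -0.007], [0.001, 1.0, -0.001], [0.007, -0.001, -1.0]]
wrist_force: [-0.4, 0.2, -2.4]
gripper_width: 0.1
```

```bash
cat > e.py <<'E'
from h import *
import sys
c=cap('top');w=cap('wrist');q=r.sense()
A=lambda x:cv2.resize(np.clip(x*1.6,0,255).astype('uint8'),(400,400),interpolation=cv2.INTER_CUBIC)
cv2.imwrite('pics/%s.png'%sys.argv[1],np.hstack([A(c['image'][145:185,180:220]),A(c['image'][200:240,180:220])]))
from tray import meas
print(q['tcp_pos'].round(4),q['wrist_force'].round(1),q['ee_rot'][:,2].round(3),meas(w['image']))
E
python3 e.py e1
```

```text
[0.5992 0.199  0.0937] [ 0.2  1.2 -2.2] [-0.006 -0.001 -1.   ] (120.7715072631836, 122)
```

Run:
```python
from h import *
c=cap('top');print(onz(c,200.55,228.6,.116),onz(c,180+170/10-.45,145+15-.45,.1765),onz(c,180+7.3-.45,145+12.2-.45,.211),onz(c,180+22.8-.45,145+12.2-.45,.211))
```

```text
[0.51829946 0.19516241 0.116     ] [0.68775604 0.1961551  0.1765    ] [0.68855723 0.21481574 0.211     ] [0.68818991 0.17742392 0.211     ]
```

>>> {"name": "servo_tool", "arguments": {"slide": [[0.15, 0.01, 0], [0.15, 0, 0], [0.06, 0, 0], [0, 0, 0]], "twist": [[0, 0, 0], [0, 0, 0], [0, 0, 0], [0, 0, 0]], "gripper": [1, 1, 1, 1]}}

```text
time_s: 24.5
tcp_pos: [0.622, 0.1998, 0.0936]
ee_rot: [[-1.0, 0.001, -0.005], [0.001, 1.0, -0.0], [0.005, -0.0, -1.0]]
wrist_force: [-0.2, 0.0, -2.3]
gripper_width: 0.103
```

```bash
python3 e.py e2
```

```text
[0.6218 0.1998 0.0939] [ 0.8 -0.2 -2.9] [-0.005 -0.    -1.   ] (120.4267578125, 122)
```

>>> {"name": "servo_tool", "arguments": {"slide": [[0.03, 0, 0], [0.03, 0, 0], [0, 0, 0]], "twist": [[0, 0, 0], [0, 0, 0], [0, 0, 0]], "gripper": [1, 1, 1]}}

```text
time_s: 24.98
tcp_pos: [0.6246, 0.1997, 0.0935]
ee_rot: [[-1.0, 0.001, -0.007], [0.001, 1.0, -0.001], [0.007, -0.001, -1.0]]
wrist_force: [-3.9, 0.3, -3.2]
gripper_width: 0.098
```

```bash
python3 e.py e3
```

```text
[0.6246 0.1997 0.0937] [-4.4 -0.1 -2.3] [-0.006 -0.001 -1.   ] (119.85135650634766, 121)
```

>>> {"name": "servo_tool", "arguments": {"slide": [[0.03, 0, 0], [0.03, 0, 0], [0, 0, 0]], "twist": [[0, 0.05, 0], [0, 0, 0], [0, 0, 0]], "gripper": [1, 1, 1]}}

```text
time_s: 25.45
tcp_pos: [0.6245, 0.1994, 0.0934]
ee_rot: [[-1.0, 0.001, -0.019], [0.001, 1.0, -0.002], [0.019, -0.002, -1.0]]
wrist_force: [-13.2, 2.2, 2.6]
gripper_width: 0.098
```

```bash
python3 e.py e3;python3 tray.py e4
```

```text
[0.6245 0.1994 0.0935] [-13.2   1.1   2.6] [-0.019 -0.002 -1.   ] (119.1436767578125, 120)
t 25.6 tcp [0.6245 0.1995 0.0935] F [-13.1   1.2   1.1] gw 0.099 w 121 119.3 rel 1.0 tilt 1.1 nosedown -0.1 flange origin [0.6985 0.1995 0.0881]
```

>>> {"name": "servo_tool", "arguments": {"slide": [[-0.05, 0, 0], [0, 0, 0], [0, 0, -0.04], [0, 0, -0.04], [0, 0, 0]], "twist": [[0, 0, 0], [0, 0, 0], [0, 0, 0], [0, 0, 0], [0, 0, 0]], "gripper": [1, 1, 1, 1, 1]}}

```text
time_s: 26.32
tcp_pos: [0.6239, 0.1996, 0.0894]
ee_rot: [[-1.0, 0.0, -0.014], [0.0, 1.0, -0.001], [0.014, -0.001, -1.0]]
wrist_force: [-10.5, 0.9, 1.2]
gripper_width: 0.102
```

```bash
python3 tray.py e5
```

```text
t 26.375 tcp [0.6239 0.1996 0.0895] F [-10.    0.5   1.7] gw 0.103 w 119 118.0 rel 3.2 tilt 0.8 nosedown 2.4 flange origin [0.6988 0.1996 0.0873]
```

>>> {"name": "servo_tool", "arguments": {"slide": [[0.03, 0, 0.08], [0, 0, 0.01], [0, 0, 0], [-0.08, 0, 0], [-0.01, 0, 0], [0, 0, 0], [0, 0, 0]], "twist": [[0, 0, 0], [0, 0, 0], [0, 0.05, 0], [0, 0.1, 0], [0, 0, 0], [0, 0, 0], [0, 0, 0]], "gripper": [1, 1, 1, 1, 1, 1, 1]}}

```text
time_s: 27.35
tcp_pos: [0.6228, 0.1999, 0.0948]
ee_rot: [[-1.0, 0.0, -0.025], [0.0, 1.0, 0.0], [0.025, 0.0, -1.0]]
wrist_force: [-2.9, 0.1, -2.7]
gripper_width: 0.1
```

```bash
python3 tray.py e6
```

```text
t 27.4 tcp [0.6228 0.1999 0.0948] F [-0.9  0.1 -4. ] gw 0.102 w 121 119.6 rel 1.0 tilt 1.4 nosedown -0.4 flange origin [0.6968 0.1999 0.0889]
```

>>> {"name": "servo_tool", "arguments": {"slide": [[0.01, 0, 0], [0, 0, -0.05], [0, 0, -0.05], [0, 0, 0]], "twist": [[0, 0, 0], [0, 0, 0], [0, 0, 0], [0, 0, 0]], "gripper": [1, 1, 1, 1]}}

```text
time_s: 28.0
tcp_pos: [0.6234, 0.2, 0.0886]
ee_rot: [[-1.0, 0.0, -0.024], [0.0, 1.0, 0.0], [0.024, 0.0, -1.0]]
wrist_force: [-1.8, 0.3, -1.2]
gripper_width: 0.101
```

```bash
python3 tray.py e7
```

```text
t 28.05 tcp [0.6235 0.2    0.0887] F [-1.9 -0.1 -2. ] gw 0.099 w 119 117.8 rel 3.2 tilt 1.4 nosedown 1.8 flange origin [0.6983 0.2    0.0857]
```

>>> {"name": "servo_tool", "arguments": {"slide": [[0.04, -0.01, 0.05], [0.03, 0, 0.04], [0, 0, 0], [0, 0, 0]], "twist": [[0, 0, 0], [0, 0, 0], [0, 0, 0], [0, 0, 0]], "gripper": [1, 1, 1, 1]}}

```text
time_s: 28.65
tcp_pos: [0.6249, 0.1989, 0.0926]
ee_rot: [[-1.0, 0.001, -0.031], [0.001, 1.0, -0.001], [0.031, -0.001, -1.0]]
wrist_force: [-6.2, 0.6, -3.8]
gripper_width: 0.1
```

```bash
python3 tray.py f1
```

```text
t 28.7 tcp [0.6249 0.1989 0.0926] F [-6.1  1.7 -4. ] gw 0.1 w 121 120.2 rel 1.0 tilt 1.8 nosedown -0.8 flange origin [0.6988 0.1989 0.0863]
```

>>> {"name": "servo_tool", "arguments": {"slide": [[0.03, 0.04, 0], [0, -0.08, -0.02], [0, 0.08, -0.02], [0, -0.08, -0.02], [0, 0.08, -0.02], [0, -0.08, -0.02], [0, 0.04, 0], [0, 0, 0]], "twist": [[0, 0, 0], [0, 0, 0], [0, 0, 0], [0, 0, 0], [0, 0, 0], [0, 0, 0], [0, 0, 0], [0, 0, 0]], "gripper": [1, 1, 1, 1, 1, 1, 1, 1]}}

```text
time_s: 29.8
tcp_pos: [0.6238, 0.1987, 0.0878]
ee_rot: [[-0.999, 0.0, -0.036], [0.001, 1.0, -0.003], [0.036, -0.003, -0.999]]
wrist_force: [-15.4, 0.5, 3.9]
gripper_width: 0.101
```

```bash
python3 tray.py f2
```

```text
t 29.85 tcp [0.6237 0.1986 0.0878] F [-15.1   2.3   3.9] gw 0.099 w 119 117.5 rel 3.2 tilt 2.1 nosedown 1.1 flange origin [0.6986 0.1987 0.0839]
```

>>> {"name": "servo_tool", "arguments": {"slide": [[0.03, 0.04, 0.03], [0, -0.08, 0.02], [0, 0.08, 0], [0, -0.08, 0], [0, 0.08, -0.02], [0, -0.08, -0.02], [0, 0.04, 0], [0, 0, 0]], "twist": [[0, 0.15, 0], [0, 0.15, 0], [0, 0, 0], [0, 0, 0], [0, 0, 0], [0, 0, 0], [0, 0, 0], [0, 0, 0]], "gripper": [1, 1, 1, 1, 1, 1, 1, 1]}}

```text
time_s: 30.95
tcp_pos: [0.6237, 0.1987, 0.0882]
ee_rot: [[-0.997, 0.0, -0.072], [0.001, 1.0, -0.003], [0.072, -0.003, -0.997]]
wrist_force: [-18.4, 2.1, 5.9]
gripper_width: 0.102
```

```bash
python3 tray.py f3
```

```text
t 31.0 tcp [0.6237 0.1986 0.0882] F [-17.7   2.3   4.8] gw 0.097 w 118 116.5 rel 4.3 tilt 4.1 nosedown 0.2 flange origin [0.6988 0.1987 0.0831]
```

>>> {"name": "servo_tool", "arguments": {"slide": [[-0.03, 0.05, -0.01], [0, -0.1, -0.02], [0, 0.1, -0.02], [0, -0.1, -0.02], [0, 0.1, -0.02], [0, -0.1, -0.02], [0, 0.1, -0.01], [0, -0.05, 0], [0, 0, 0]], "twist": [[0, 0, 0], [0, 0.06, 0], [0, 0.06, 0], [0, 0.06, 0], [0, 0.06, 0], [0, 0, 0], [0, 0, 0], [0, 0, 0], [0, 0, 0]], "gripper": [1, 1, 1, 1, 1, 1, 1, 1, 1]}}

```text
time_s: 32.22
tcp_pos: [0.6236, 0.199, 0.0834]
ee_rot: [[-0.996, -0.0, -0.092], [-0.0, 1.0, -0.002], [0.092, -0.002, -0.996]]
wrist_force: [-17.1, 2.9, 10.9]
gripper_width: 0.103
```

```bash
python3 tray.py f4
```

```text
t 32.275 tcp [0.6236 0.199  0.0834] F [-17.3   2.7  10.2] gw 0.104 w 116 114.5 rel 6.7 tilt 5.3 nosedown 1.3 flange origin [0.6996 0.1991 0.0797]
```

>>> {"name": "servo_tool", "arguments": {"slide": [[0, 0.05, 0], [0, -0.1, -0.02], [0, 0.1, -0.02], [0, -0.1, -0.02], [0, 0.1, -0.02], [0, -0.1, -0.02], [0, 0.1, -0.02], [0, -0.05, 0], [0, 0, 0]], "twist": [[0, 0.06, 0], [0, 0.06, 0], [0, 0.06, 0], [0, 0.06, 0], [0, 0.06, 0], [0, 0, 0], [0, 0, 0], [0, 0, 0], [0, 0, 0]], "gripper": [1, 1, 1, 1, 1, 1, 1, 1, 1]}}

```text
time_s: 33.5
tcp_pos: [0.6246, 0.1991, 0.0814]
ee_rot: [[-0.993, -0.002, -0.12], [-0.002, 1.0, -0.002], [0.12, -0.002, -0.993]]
wrist_force: [-22.0, 2.9, 26.5]
gripper_width: 0.109
```

```bash
python3 tray.py f5
```

```text
t 33.55 tcp [0.6246 0.1992 0.0814] F [-21.6   3.1  26.1] gw 0.107 w 114 112.4 rel 9.0 tilt 6.9 nosedown 2.1 flange origin [0.7014 0.1992 0.0788]
```

>>> {"name": "servo_tool", "arguments": {"slide": [[0, 0, 0.06], [-0.1, 0, 0.03], [-0.06, 0, 0], [-0.05, 0, 0], [0, 0, 0]], "twist": [[0, -0.1, 0], [0, -0.1, 0], [0, -0.1, 0], [0, 0, 0], [0, 0, 0]], "gripper": [1, 1, 1, 1, 1]}}

```text
time_s: 34.28
tcp_pos: [0.6258, 0.2004, 0.0825]
ee_rot: [[-0.998, -0.0, -0.062], [-0.0, 1.0, 0.004], [0.061, 0.005, -0.998]]
wrist_force: [13.7, -1.5, -3.0]
gripper_width: 0.1
```

```bash
python3 tray.py f6
```

```text
t 34.325 tcp [0.6258 0.2003 0.0824] F [13.1 -2.5 -2.8] gw 0.109 w 119 116.9 rel 3.2 tilt 3.5 nosedown -0.3 flange origin [0.7005 0.2002 0.0767]
```

>>> {"name": "servo_tool", "arguments": {"slide": [[0.08, 0, 0], [0, 0.03, -0.02], [0, -0.06, -0.02], [0, 0.06, -0.02], [0, -0.03, 0], [0, 0, 0]], "twist": [[0, 0, 0], [0, 0, 0], [0, 0, 0], [0, 0, 0], [0, 0, 0], [0, 0, 0]], "gripper": [1, 1, 1, 1, 1, 1]}}

```text
time_s: 35.17
tcp_pos: [0.6256, 0.2, 0.0815]
ee_rot: [[-0.997, -0.001, -0.071], [-0.001, 1.0, 0.002], [0.071, 0.002, -0.997]]
wrist_force: [1.0, -0.5, 13.5]
gripper_width: 0.105
```

```bash
python3 tray.py f7
```

```text
t 35.225 tcp [0.6256 0.2    0.0815] F [-0.  -1.  13.2] gw 0.108 w 116 115.5 rel 6.7 tilt 4.1 nosedown 2.6 flange origin [0.7017 0.1999 0.0795]
```

>>> {"name": "servo_tool", "arguments": {"slide": [[0, 0, 0.04], [0, 0, 0], [0, 0, 0], [0, 0, 0], [-0.04, 0, 0.5], [-0.04, 0, 0.7], [0, 0, 0.7], [-0.8, 0, 0.7], [-1, 0, 0], [0, 0, 0]], "twist": [[0, 0, 0], [0, 0, 0], [0, 0, 0], [0, 0, 0], [0, 0, 0], [0, 0, 0], [0, -0.6, 0], [0, 0, 0], [0, 0, 0], [0, 0, 0]], "gripper": [1, 0.5, 0.5, 0.5, 0.5, 0.5, 0.5, 0.5, 0.5, 0.5]}}

```text
time_s: 36.58
tcp_pos: [0.5052, 0.1984, 0.2338]
ee_rot: [[-1.0, -0.002, -0.021], [-0.002, 1.0, -0.0], [0.021, -0.0, -1.0]]
wrist_force: [0.6, 0.6, -0.1]
gripper_width: 0.502
```

```bash
cat > v.py <<'E'
from h import *
import sys
c=cap('top');s=cap('scene');w=cap('wrist');q=r.sense()
print(q['time_s'],q['tcp_pos'].round(4),q['wrist_force'].round(1),q['ee_rot'].round(3).tolist(),q['gripper_width'],q['joints'].round(0))
A=lambda x,g=1.5:cv2.resize(np.clip(x*g,0,255).astype('uint8'),(400,300),interpolation=cv2.INTER_CUBIC)
cv2.imwrite('pics/%s.png'%sys.argv[1],np.vstack([np.hstack([A(c['image'][145:205,175:255]),A(s['image'][155:215,205:285])]),np.hstack([A(c['image'][195:240,170:230],1.3),A(w['image'],1)])]))
E
python3 v.py g1
```

```text
36.725 [0.5099 0.1996 0.2336] [ 0.   0.5 -0.3] [[-1.0, -0.0, -0.018], [-0.0, 1.0, 0.0], [0.018, 0.0, -1.0]] 0.4990212031691389 [  38.   14.   -6.   -1.  -71. -128.]
```

Run:
```python
from h import *
c=cap('top');s=cap('scene')
A=lambda x,g=1.4:cv2.resize(np.clip(x*g,0,255).astype('uint8'),(400,400),interpolation=cv2.INTER_CUBIC)
cv2.imwrite('pics/g2.png',np.hstack([A(c['image'][150:180,182:212]),A(s['image'][158:200,222:264])]))
f=lambda X:((proj(c,X)-[182,150])*400/30+6, (proj(s,X)-[222,158])*400/42+[404,4])
for n,X in dict(flTL=(.684,.2113,.165),flTR=(.684,.1813,.165),bkR=(.689,.1813,.165),flBR=(.684,.1813,.075),catchtip=(.684,.1963,.1715),face171=(.689,.1963,.1715)).items(): print(n,*f(np.array(X)))
```

```text
flTL [127.74107483 164.8248958 ] [518.40991391 104.64382292]
flTR [287.70863842 163.21271538] [590.1257708  115.91446157]
bkR [287.50691668 136.91998281] [596.62413467 111.9826214 ]
flBR [343.52098225 241.23452778] [595.37595059 344.21807096]
catchtip [203.03178592 157.97117159] [553.67254822  93.38471803]
face171 [202.84610413 131.5376296 ] [560.26282543  89.52753932]
```

>>> {"name": "servo_tool", "arguments": {"slide": [[0.5, 0, 0], [0.6, 0, 0], [0.6, 0, 0], [0.6, 0, 0], [0.43, 0, 0], [0, 0, -0.4], [0, 0, -0.3], [0, 0, 0]], "twist": [[0, -0.17, 0], [0, 0, 0], [0, 0, 0], [0, 0, 0], [0, 0, 0], [0, 0, 0], [0, 0, 0], [0, 0, 0]], "gripper": [1, 1, 1, 1, 1, 1, 1, 1]}}

```text
time_s: 37.83
tcp_pos: [0.6732, 0.1986, 0.1883]
ee_rot: [[-1.0, 0.001, -0.006], [0.001, 1.0, -0.002], [0.006, -0.002, -1.0]]
wrist_force: [-0.9, -0.2, 0.2]
gripper_width: 0.005
```

```bash
python3 v.py g3
```

```text
37.975 [0.6743 0.1993 0.1922] [-1.   0.6  1. ] [[-1.0, 0.001, 0.0], [0.001, 1.0, 0.0], [-0.0, 0.0, -1.0]] 0.008159541228542792 [  30.   30.   13.    0.  -73. -120.]
```

Run:
```python
from h import *
s=cap('scene');q=r.sense();print(q['tcp_pos'],proj(s,q['tcp_pos']))
cv2.imwrite('pics/g4.png',cv2.resize(s['image'][100:220,180:320],(700,600),interpolation=cv2.INTER_CUBIC))
```

```text
[0.67418435 0.19940945 0.19259192] [235.39420366 162.24874477]
```

Run:
```python
from h import *
s=cap('scene')
print(proj(s,[.612,.197,.0903]),proj(s,[.612,.197,.1103]))
for z in (.19,.2,.21,.22): print(z,proj(s,[.674,.199,z]))
print(proj(s,[.689,.1783,.211]),proj(s,[.689,.2143,.211]))
cv2.imwrite('pics/g5.png',cv2.resize(s['image'][140:180,215:265],(750,600),interpolation=cv2.INTER_CUBIC))
```

```text
[227.95486227 195.94208279] [227.74653492 190.50274404]
0.19 [235.49237651 162.99738698]
0.2 [235.41329144 160.21969818]
0.21 [235.33397592 157.42674945]
0.22 [235.25443135 154.61846312]
[242.71562081 156.7643025 ] [233.58754132 155.45968548]
```

Run:
```python
from h import *
s=cap('scene')
a=np.array([.19219786,-.59416356,.19338246]);R=np.array([[-.9515,-.3076,0],[-.3076,.9515,0],[0,0,-1]])
for dy in (-.0435,0,.0435):
  for up in (0,.019,.04): print(dy,up,proj(s,a+R@[0,dy,-up]))
print(proj(s,[.5760,.1957,.0933]))
im=cv2.imread('pics/scene0.png');cv2.imwrite('pics/g6.png',cv2.resize(im[190:310,430:560],(650,600),interpolation=cv2.INTER_CUBIC))
```

```text
-0.0435 0 [521.75909708 298.42426545]
-0.0435 0.019 [524.63496303 289.46343716]
-0.0435 0.04 [527.8678976  279.31734285]
0 0 [496.91546697 296.9982498 ]
0 0.019 [499.51975248 288.0365867 ]
0 0.04 [502.44825296 277.88926456]
0.0435 0 [472.02349947 295.52558363]
0.0435 0.019 [474.35148387 286.56696069]
0.0435 0.04 [476.96990651 276.42306612]
[222.83541276 198.86049666]
```

Run:
```python
from h import *
w=cap('wrist','w30.png');q=r.sense();R=q['ee_rot'];p=q['tcp_pos']
for x in (-.0095,0,.0095):
  for up in (0,.02): 
    print(x,up,[proj(w,p+R@[x,dy,-up]).round(1) for dy in (-.0435,.0435,0)])
cv2.imwrite('pics/g7.png',cv2.resize(w['image'][210:370,180:380],(750,600),interpolation=cv2.INTER_CUBIC))
```

```text
-0.0095 0 [array([206.4, 261.8]), array([357.9, 261.9]), array([282.2, 262. ])]
-0.0095 0.02 [array([198.7, 277.3]), array([365.5, 277.3]), array([282.1, 277.5])]
0 0 [array([205.4, 246.4]), array([358.9, 246.4]), array([282.1, 246.5])]
0 0.02 [array([197.4, 260.4]), array([366.8, 260.5]), array([282.1, 260.7])]
0.0095 0 [array([204.4, 230.5]), array([359.9, 230.5]), array([282.1, 230.5])]
0.0095 0.02 [array([196.1, 243.1]), array([368. , 243.1]), array([282.1, 243.2])]
```

>>> {"name": "servo_tool", "arguments": {"slide": [[0, 0, -0.2], [0, 0, -0.15], [0, 0, 0], [0, 0, 0]], "twist": [[0, 0, 0], [0, 0, 0], [0, 0, 0], [0, 0, 0]], "gripper": [1, 1, 1, 1]}}

```text
time_s: 38.67
tcp_pos: [0.6734, 0.1993, 0.1706]
ee_rot: [[-1.0, 0.0, -0.001], [0.0, 1.0, -0.0], [0.001, -0.0, -1.0]]
wrist_force: [-0.1, 0.0, 0.0]
gripper_width: 0.005
```

>>> {"name": "servo_tool", "arguments": {"slide": [[0, 0, -0.05], [0, 0, -0.05], [0, 0, 0]], "twist": [[0, 0, 0], [0, 0, 0], [0, 0, 0]], "gripper": [1, 1, 1]}}

```text
time_s: 39.05
tcp_pos: [0.6731, 0.1992, 0.1642]
ee_rot: [[-1.0, 0.0, -0.002], [0.0, 1.0, -0.0], [0.002, -0.0, -1.0]]
wrist_force: [-0.2, -0.3, -0.5]
gripper_width: 0.001
```

>>> {"name": "servo_tool", "arguments": {"slide": [[0, 0, -0.05], [0, 0, -0.05], [0, 0, 0]], "twist": [[0, 0, 0], [0, 0, 0], [0, 0, 0]], "gripper": [1, 1, 1]}}

```text
time_s: 39.42
tcp_pos: [0.6731, 0.1992, 0.1581]
ee_rot: [[-1.0, 0.0, -0.002], [0.0, 1.0, -0.0], [0.002, -0.0, -1.0]]
wrist_force: [0.7, -0.1, -0.1]
gripper_width: 0.007
```

>>> {"name": "servo_tool", "arguments": {"slide": [[0, 0, -0.04], [0, 0, -0.04], [0, 0, 0]], "twist": [[0, 0, 0], [0, 0, 0], [0, 0, 0]], "gripper": [1, 1, 1]}}

```text
time_s: 39.8
tcp_pos: [0.6731, 0.1992, 0.1535]
ee_rot: [[-1.0, 0.0, -0.002], [0.0, 1.0, -0.0], [0.002, -0.0, -1.0]]
wrist_force: [-0.5, -0.2, 0.5]
gripper_width: 0.011
```

>>> {"name": "servo_tool", "arguments": {"slide": [[0, 0, -0.04], [0, 0, -0.04], [0, 0, 0]], "twist": [[0, 0, 0], [0, 0, 0], [0, 0, 0]], "gripper": [1, 1, 1]}}

```text
time_s: 40.17
tcp_pos: [0.6731, 0.1992, 0.1486]
ee_rot: [[-1.0, 0.0, -0.002], [0.0, 1.0, -0.0], [0.002, -0.0, -1.0]]
wrist_force: [0.0, 0.7, -0.8]
gripper_width: 0.004
```

Run:
```python
from h import *
s=cap('scene');w=cap('wrist');q=r.sense();print(q['tcp_pos'],q['wrist_force'])
cv2.imwrite('pics/g8.png',np.hstack([cv2.resize(s['image'][150:190,222:262],(400,400),interpolation=cv2.INTER_CUBIC),cv2.resize(w['image'][200:280,240:320],(400,400),interpolation=cv2.INTER_CUBIC)]))
```

```text
[0.67334286 0.19928205 0.1489761 ] [ 0.60279688 -0.68069701 -0.0685165 ]
```

>>> {"name": "servo_tool", "arguments": {"slide": [[0, 0, -0.05], [0, 0, -0.05], [0, 0, 0]], "twist": [[0, 0, 0], [0, 0, 0], [0, 0, 0]], "gripper": [1, 1, 1]}}

```text
time_s: 40.65
tcp_pos: [0.6731, 0.1992, 0.1425]
ee_rot: [[-1.0, 0.0, -0.002], [0.0, 1.0, -0.0], [0.002, -0.0, -1.0]]
wrist_force: [0.5, -0.6, 0.2]
gripper_width: 0.003
```

>>> {"name": "servo_tool", "arguments": {"slide": [[0, 0, -0.05], [0, 0, -0.03], [0, 0, 0]], "twist": [[0, 0, 0], [0, 0, 0], [0, 0, 0]], "gripper": [1, 1, 1]}}

```text
time_s: 41.02
tcp_pos: [0.6743, 0.1995, 0.1403]
ee_rot: [[-1.0, -0.0, 0.002], [-0.0, 1.0, 0.001], [-0.002, 0.001, -1.0]]
wrist_force: [-1.6, 1.0, 5.2]
gripper_width: 0.002
```

>>> {"name": "servo_tool", "arguments": {"slide": [[0, 0, -0.05], [0, 0, -0.05], [0, 0, 0], [0, 0, 0]], "twist": [[0, 0, 0], [0, 0, 0], [0, 0, 0], [0, 0, 0]], "gripper": [1, 1, 1, 1]}}

```text
time_s: 41.52
tcp_pos: [0.6753, 0.1997, 0.137]
ee_rot: [[-1.0, -0.001, 0.006], [-0.001, 1.0, 0.001], [-0.006, 0.001, -1.0]]
wrist_force: [-3.6, -0.3, 11.5]
gripper_width: 0.005
```

```bash
cat > sc.py <<'E'
from h import *
import sys
s=cap('scene');w=cap('wrist');q=r.sense();print(q['time_s'],q['tcp_pos'].round(4),q['wrist_force'].round(1))
cv2.imwrite('pics/%s.png'%sys.argv[1],np.hstack([cv2.resize(s['image'][155:215,210:270],(400,400),interpolation=cv2.INTER_CUBIC),cv2.resize(w['image'],(533,400))]))
E
python3 sc.py g9
```

```text
41.625 [0.6753 0.1997 0.137 ] [-3.2 -0.2 11.9]
```

>>> {"name": "servo_tool", "arguments": {"slide": [[0, 0, -0.04], [0, 0, -0.04], [0, 0, 0], [0, 0, 0]], "twist": [[0, 0, 0], [0, 0, 0], [0, 0, 0], [0, 0, 0]], "gripper": [1, 1, 1, 1]}}

```text
time_s: 42.12
tcp_pos: [0.6756, 0.1997, 0.1365]
ee_rot: [[-1.0, -0.002, 0.009], [-0.002, 1.0, 0.001], [-0.009, 0.001, -1.0]]
wrist_force: [-9.5, -0.9, 23.3]
gripper_width: 0.005
```

```bash
python3 sc.py g10
```

```text
42.225 [0.6756 0.1997 0.1365] [-8.6  0.  23.3]
```

>>> {"name": "servo_tool", "arguments": {"slide": [[0, 0, 0.3], [-0.2, 0, 0.7], [-0.8, 0, 0.6], [-1, 0, 0], [-1, 0, 0], [0, 0, 0]], "twist": [[0, 0, 0], [0, 0, 0], [0, 0, 0], [0, 0, 0], [0, 0, 0], [0, 0, 0]], "gripper": [1, 1, 1, 1, 1, 1]}}

```text
time_s: 42.98
tcp_pos: [0.4896, 0.1984, 0.2238]
ee_rot: [[-1.0, -0.002, -0.002], [-0.002, 1.0, 0.0], [0.002, 0.0, -1.0]]
wrist_force: [0.7, -0.1, 0.4]
gripper_width: 0.007
```

```bash
cat > ck.py <<'E'
from h import *
import sys
c=cap('top');s=cap('scene');print(r.sense()['tcp_pos'].round(4))
A=lambda x,g=1.4:cv2.resize(np.clip(x*g,0,255).astype('uint8'),(400,400),interpolation=cv2.INTER_CUBIC)
cv2.imwrite('pics/%s.png'%sys.argv[1],np.hstack([A(c['image'][150:180,182:212]),A(s['image'][158:200,222:264])]))
E
python3 ck.py g11
```

```text
[0.4935 0.1996 0.2242]
```

>>> {"name": "servo_tool", "arguments": {"slide": [[-0.1, -0.6, 0], [-0.1, -0.65, 0], [-0.1, -0.65, 0], [-0.1, -0.65, 0], [-0.1, -0.65, 0], [-0.1, -0.65, 0], [-0.1, -0.6, 0], [0, 0, 0], [0, 0, 0]], "twist": [[0, 0, 0], [0, 0, 0], [0, 0, 0], [0, 0, 0], [0, 0, 0], [0, 0, 0], [0, 0, 0], [0, 0, 0], [0, 0, 0]], "gripper": [0, 0, 0, 0, 0, 0, 0, 0, 0]}}

```text
time_s: 44.2
tcp_pos: [0.4524, -0.0679, 0.2233]
ee_rot: [[-1.0, 0.001, -0.001], [0.001, 1.0, 0.0], [0.001, 0.0, -1.0]]
wrist_force: [0.1, 0.6, 0.0]
gripper_width: 0.936
```

Run:
```python
from h import *
w=cap('wrist','k1.png');q=r.sense();p=q['tcp_pos'];print(p,q['ee_rot'].round(3))
print([proj(w,[p[0],p[1],z]).round(1) for z in (.07,.04)])
```

```text
[ 0.45227473 -0.06747725  0.22329217] [[-1.     0.    -0.001]
 [ 0.     1.     0.   ]
 [ 0.001  0.    -1.   ]]
[array([282.9, 189.7]), array([282.9, 183.7])]
```

```bash
cat > cups.py <<'E'
from h import *
def cupfind(c,name,z=.07,box=None):
    im=c['image'];hsv=cv2.cvtColor(im,cv2.COLOR_BGR2HSV);H,S,V=[hsv[...,i] for i in range(3)]
    m={'green':(H>60)&(H<88)&(S>110)&(V>30),'orange':((H<14))&(S>150)&(V>70),'yellow':(H>18)&(H<32)&(S>130)&(V>80),'grey':(S<50)&(V>60)}[name].astype('uint8')
    if box: mm=np.zeros_like(m);u0,u1,v0,v1=box;mm[v0:v1,u0:u1]=m[v0:v1,u0:u1];m=mm
    m=cv2.morphologyEx(m,cv2.MORPH_OPEN,np.ones((3,3)))
    cs,_=cv2.findContours(m,cv2.RETR_EXTERNAL,cv2.CHAIN_APPROX_NONE)
    out=[]
    for k in cs:
        if cv2.contourArea(k)>150:
            x,y,w,h=cv2.boundingRect(k);out.append((x,y,w,h))
    return out
E
python3 - <<'E'
from cups import *
w=cap('wrist')
for n in ['green','orange','yellow']: print(n,cupfind(w,n))
print('grn',onz(w,284.7,185,.07), 'edges',onz(w,254,185,.07),onz(w,315.5,185,.07),onz(w,285,154,.07),onz(w,285,216,.07))
E
```

```text
green [(253, 153, 62, 64)]
orange [(46, 141, 54, 55), (81, 139, 38, 53)]
yellow [(0, 200, 35, 32)]
grn [ 0.44745968 -0.06533812  0.07      ] edges [ 0.44742883 -0.09516323  0.07      ] [ 0.44745986 -0.0354137   0.07      ] [ 0.417476   -0.06507478  0.07      ] [ 0.47881092 -0.06501483  0.07      ]
```

>>> {"name": "servo_tool", "arguments": {"slide": [[-0.07, 0.04, -0.5], [0, 0, -0.7], [0, 0, -0.7], [0, 0, -0.8], [0, 0, -0.65], [0, 0, 0], [0, 0, 0]], "twist": [[0, 0, 0], [0, 0, 0], [0, 0, 0], [0, 0, 0], [0, 0, 0], [0, 0, 0], [0, 0, 0]], "gripper": [0, 0, 0, 0, 0, 0, 0]}}

```text
time_s: 45.18
tcp_pos: [0.4487, -0.0647, 0.0236]
ee_rot: [[-1.0, -0.001, 0.001], [-0.001, 1.0, 0.0], [-0.001, 0.0, -1.0]]
wrist_force: [0.6, -0.5, 0.1]
gripper_width: 1.0
```

```bash
cat > wv.py <<'E'
from h import *
import sys
w=cap('wrist',sys.argv[1]+'w.png');s=cap('scene');q=r.sense();print(q['time_s'],q['tcp_pos'].round(4),q['wrist_force'].round(1),round(q['gripper_width'],3),q['ee_rot'][:,2].round(3))
u,v,k=[int(x) for x in sys.argv[2:5]] if len(sys.argv)>2 else (280,210,100)
a=cv2.resize(w['image'],(400,300));b=cv2.resize(s['image'][v-int(.75*k):v+int(.75*k),u-k:u+k],(400,300),interpolation=cv2.INTER_CUBIC)
cv2.imwrite('pics/'+sys.argv[1]+'.png',np.hstack([a,b]))
E
python3 wv.py k2 280 245 50
```

```text
45.275 [ 0.4489 -0.0648  0.0242] [-0.4  0.3  0.6] 1.001 [ 0.003  0.001 -1.   ]
```

Run:
```python
from h import *
c=cap('top');a=c['image'][195:240,175:235];cv2.imwrite('pics/k3.png',cv2.resize(a,(800,600),interpolation=cv2.INTER_CUBIC))
```

>>> {"name": "servo_tool", "arguments": {"slide": [[0, 0, 0], [0, 0, 0], [0, 0, 0], [0, 0, 0], [0, 0, 0]], "twist": [[0, 0, 0], [0, 0, 0], [0, 0, 0], [0, 0, 0], [0, 0, 0]], "gripper": [1, 1, 1, 1, 1]}}

```text
time_s: 45.95
tcp_pos: [0.4472, -0.0654, 0.0225]
ee_rot: [[-1.0, 0.0, -0.001], [0.0, 1.0, -0.0], [0.001, -0.0, -1.0]]
wrist_force: [-0.3, -0.0, 1.3]
gripper_width: 0.687
```

Run:
```python
from h import *
c=cap('top');print(onz(c,199.67,219.1,.103))
```

```text
[0.54384561 0.19898319 0.103     ]
```

>>> {"name": "servo_tool", "arguments": {"slide": [[0, 0, 0.3], [0, 0, 0.7], [0, 0, 0.8], [0, 0, 0.7], [0.1, 0.6, 0], [0.2, 0.65, 0], [0.25, 0.7, 0], [0.25, 0.7, 0], [0.25, 0.65, 0], [0, 0, 0]], "twist": [[0, 0, 0], [0, 0, 0], [0, 0, 0], [0, 0, 0], [0, 0, 0], [0, 0, 0], [0, 0, 0], [0, 0, 0], [0, 0, 0], [0, 0, 0]], "gripper": [1, 1, 1, 1, 1, 1, 1, 1, 1, 1]}}

```text
time_s: 47.25
tcp_pos: [0.5106, 0.1348, 0.1715]
ee_rot: [[-1.0, -0.002, -0.002], [-0.002, 1.0, -0.0], [0.002, -0.0, -1.0]]
wrist_force: [-0.6, 0.2, -0.9]
gripper_width: 0.687
```

```bash
python3 wv.py k4 225 180 50
```

```text
47.35 [0.5094 0.1326 0.1716] [-0.7 -0.2 -1.3] 0.689 [-0.003 -0.001 -1.   ]
```

Run:
```python
from h import *
w=cap('wrist');print(r.sense()['tcp_pos'])
cv2.imwrite('pics/k5.png',cv2.resize(w['image'][190:310,320:440],(600,600),interpolation=cv2.INTER_CUBIC))
c=w
for p in [(.541,.2025,.103),(.541+.0275,.2025,.103),(.541-.0275,.2025,.103),(.541,.2025+.0275,.103)]: print((proj(c,p)-[320,190])*5)
```

```text
[0.50935721 0.1320394  0.17187697]
[263.01473826 314.91278897]
[250.48250883 475.26087594]
[275.6576457  145.04939185]
[437.51150824 314.08323242]
```

>>> {"name": "servo_tool", "arguments": {"slide": [[0.26, 0.6, 0], [0.25, 0.575, 0], [0, 0, 0], [0, 0, -0.5], [0, 0, -0.4], [0, 0, -0.15], [0, 0, 0]], "twist": [[0, 0, 0], [0, 0, 0], [0, 0, 0], [0, 0, 0], [0, 0, 0], [0, 0, 0], [0, 0, 0]], "gripper": [1, 1, 1, 1, 1, 1, 1]}}

```text
time_s: 48.28
tcp_pos: [0.5405, 0.2022, 0.1094]
ee_rot: [[-1.0, 0.001, -0.002], [0.001, 1.0, -0.001], [0.002, -0.001, -1.0]]
wrist_force: [0.8, 0.9, -0.7]
gripper_width: 0.689
```

```bash
python3 wv.py k6 225 190 40
```

```text
48.375 [0.5413 0.2031 0.1106] [ 0.2 -0.7 -0.7] 0.689 [ 0.001  0.001 -1.   ]
```

>>> {"name": "servo_tool", "arguments": {"slide": [[0, 0, -0.06], [0, 0, -0.06], [0, 0, -0.02], [0, 0, 0]], "twist": [[0, 0, 0], [0, 0, 0], [0, 0, 0], [0, 0, 0]], "gripper": [1, 1, 1, 1]}}

```text
time_s: 48.88
tcp_pos: [0.5409, 0.2033, 0.1014]
ee_rot: [[-1.0, 0.0, -0.0], [0.0, 1.0, 0.0], [0.0, 0.0, -1.0]]
wrist_force: [-1.1, -0.3, 1.1]
gripper_width: 0.69
```

>>> {"name": "servo_tool", "arguments": {"slide": [[0, 0, 0.01], [0, 0, 0], [0, 0, 0], [0, 0, 0.2], [0, 0, 0.6], [0, 0, 0.6], [-0.1, -0.5, 0.4], [-0.1, -0.6, 0], [0, 0, 0]], "twist": [[0, 0, 0], [0, 0, 0], [0, 0, 0], [0, 0, 0], [0, 0, 0], [0, 0, 0], [0, 0, 0], [0, 0, 0], [0, 0, 0]], "gripper": [0, 0, 0, 0, 0, 0, 0, 0, 0]}}

```text
time_s: 50.0
tcp_pos: [0.5284, 0.1356, 0.2112]
ee_rot: [[-1.0, 0.003, 0.001], [0.003, 1.0, 0.001], [-0.001, 0.001, -1.0]]
wrist_force: [-0.2, 0.4, 0.1]
gripper_width: 0.998
```

```bash
python3 wv.py k7 225 185 45; python3 ck.py k8
```

```text
50.1 [0.529  0.1371 0.2104] [0.8 0.5 0.1] 0.996 [ 0.     0.001 -1.   ]
[0.5289 0.1377 0.2098]
```

```bash
cat > rim.py <<'E'
from cups import *
import sys
# rim by ellipse fit of colour mask's outer contour near given z
def rim(c,name,z):
    out=[]
    for (x,y,w,h) in cupfind(c,name): out.append(((x,y,w,h)))
    return out
E
python3 - <<'E'
from cups import *
w=cap('wrist');print(r.sense()['tcp_pos'])
print(cupfind(w,'green'))
a=w['image'][170:290,310:430];cv2.imwrite('pics/k9.png',cv2.resize(a,(600,600),interpolation=cv2.INTER_CUBIC))
for p in [(.540,.2025),(.570,.2025),(.510,.2025),(.54,.2325),(.54,.1725)]: print(((proj(w,[*p,.15])-[310,170])*5).round(0))
# grey
print('grey',onz(w,100,229,.07))
E
```

```text
[0.52888752 0.13779357 0.20954621]
[(326, 189, 84, 83)]
[302. 307.]
[288. 494.]
[316. 107.]
[503. 306.]
[ 99. 307.]
grey [ 0.56499705 -0.042192    0.07      ]
```

>>> {"name": "servo_tool", "arguments": {"slide": [[0.1, -0.6, 0], [0.15, -0.6, 0], [0.15, -0.6, 0], [0.15, -0.6, 0], [0.05, -0.6, 0], [0, 0, 0]], "twist": [[0, 0, 0], [0, 0, 0], [0, 0, 0], [0, 0, 0], [0, 0, 0], [0, 0, 0]], "gripper": [0, 0, 0, 0, 0, 0]}}

```text
time_s: 51.0
tcp_pos: [0.565, -0.0441, 0.209]
ee_rot: [[-1.0, 0.003, -0.002], [0.003, 1.0, -0.0], [0.002, -0.0, -1.0]]
wrist_force: [0.3, 0.6, -0.1]
gripper_width: 1.002
```

Run:
```python
from cups import *
w=cap('wrist','k10.png');p=r.sense()['tcp_pos'];print(p)
print(proj(w,[p[0],p[1],.07]))
a=w['image'][140:260,220:340];cv2.imwrite('pics/k11.png',cv2.resize(a,(600,600),interpolation=cv2.INTER_CUBIC))
```

```text
[ 0.56489179 -0.04310227  0.20910692]
[283.61216251 193.12165055]
```

Run:
```python
from cups import *
w=cap('wrist');print(r.sense()['tcp_pos'],onz(w,276.5,197.6,.07),onz(w,220+28.5-.4,140,.07),onz(w,248.4-.0,197.6,.07),onz(w,220+445/5-.4,197.6,.07),onz(w,276.5,140+450/5-.4,.07))
```

```text
[ 0.56485672 -0.04241416  0.20921774] [ 0.56917124 -0.04872519  0.07      ] [ 0.51568963 -0.0740468   0.07      ] [ 0.56911881 -0.07515535  0.07      ] [ 0.56921434 -0.01855282  0.07      ] [ 0.60082225 -0.0489283   0.07      ]
```

>>> {"name": "servo_tool", "arguments": {"slide": [[0.085, -0.105, -0.4], [0, 0, -0.7], [0, 0, -0.8], [0, 0, -0.8], [0, 0, -0.41], [0, 0, 0], [0, 0, 0], [0, 0, 0], [0, 0, 0], [0, 0, 0], [0, 0, 0]], "twist": [[0, 0, 0], [0, 0, 0], [0, 0, 0], [0, 0, 0], [0, 0, 0], [0, 0, 0], [0, 0, 0], [0, 0, 0], [0, 0, 0], [0, 0, 0], [0, 0, 0]], "gripper": [0, 0, 0, 0, 0, 0, 1, 1, 1, 1, 1]}}

```text
time_s: 52.48
tcp_pos: [0.5705, -0.0492, 0.0239]
ee_rot: [[-1.0, 0.0, 0.001], [0.0, 1.0, 0.0], [-0.001, 0.0, -1.0]]
wrist_force: [-0.8, 0.2, 4.1]
gripper_width: 0.686
```

```bash
python3 wv.py k12 285 225 45
```

```text
52.575 [ 0.5706 -0.0492  0.0239] [-0.3  0.2  6.1] 0.688 [ 0.001 -0.    -1.   ]
```

>>> {"name": "servo_tool", "arguments": {"slide": [[0, 0, 0.4], [0, 0, 0.8], [0, 0, 0.9], [0, 0, 0.75], [-0.06, 0.6, 0], [-0.1, 0.72, 0], [-0.1, 0.72, 0], [-0.1, 0.72, 0], [-0.06, 0.72, 0], [-0.06, 0.715, 0], [0, 0, 0]], "twist": [[0, 0, 0], [0, 0, 0], [0, 0, 0], [0, 0, 0], [0, 0, 0], [0, 0, 0], [0, 0, 0], [0, 0, 0], [0, 0, 0], [0, 0, 0], [0, 0, 0]], "gripper": [1, 1, 1, 1, 1, 1, 1, 1, 1, 1, 1]}}

```text
time_s: 53.95
tcp_pos: [0.5402, 0.2048, 0.1928]
ee_rot: [[-1.0, -0.003, -0.003], [-0.003, 1.0, -0.0], [0.003, -0.0, -1.0]]
wrist_force: [-0.1, -0.2, -0.5]
gripper_width: 0.687
```

```bash
python3 wv.py k13 225 175 50
```

```text
54.05 [0.5404 0.2025 0.1931] [ 0.7  0.1 -0.3] 0.68 [-0.003 -0.001 -1.   ]
```

Run:
```python
from cups import *
w=cap('wrist');print(r.sense()['tcp_pos'])
print(cupfind(w,'green'))
a=w['image'][150:270,220:340];cv2.imwrite('pics/k14.png',cv2.resize(a,(600,600),interpolation=cv2.INTER_CUBIC))
for p in [(.5415,.2025),(.5115,.2025),(.5415,.2325),(.5415,.1725)]: print(((proj(w,[*p,.149])-[220,150])*5).round(0),((proj(w,[*p,.109])-[220,150])*5).round(0))
```

```text
[0.54055369 0.20188939 0.19335253]
[(240, 178, 85, 40)]
[312. 376.] [313. 299.]
[312. 159.] [313. 111.]
[531. 376.] [502. 299.]
[ 93. 375.] [123. 299.]
```

>>> {"name": "servo_tool", "arguments": {"slide": [[0.03, 0, 0], [0, 0, -0.3], [0, 0, -0.4], [0, 0, -0.2], [0, 0, -0.05], [0, 0, 0]], "twist": [[0, 0, 0], [0, 0, 0], [0, 0, 0], [0, 0, 0], [0, 0, 0], [0, 0, 0]], "gripper": [1, 1, 1, 1, 1, 1]}}

```text
time_s: 54.85
tcp_pos: [0.5433, 0.2025, 0.1375]
ee_rot: [[-1.0, 0.0, -0.0], [0.0, 1.0, 0.0], [0.0, 0.0, -1.0]]
wrist_force: [-0.1, -0.9, -0.4]
gripper_width: 0.691
```

>>> {"name": "servo_tool", "arguments": {"slide": [[0, 0, -0.04], [0, 0, -0.04], [0, 0, 0]], "twist": [[0, 0, 0], [0, 0, 0], [0, 0, 0]], "gripper": [1, 1, 1]}}

```text
time_s: 55.22
tcp_pos: [0.5433, 0.2029, 0.1328]
ee_rot: [[-1.0, -0.0, 0.0], [-0.0, 1.0, 0.001], [-0.0, 0.001, -1.0]]
wrist_force: [-0.8, 0.2, 0.9]
gripper_width: 0.684
```

>>> {"name": "servo_tool", "arguments": {"slide": [[0, 0, -0.03], [0, 0, 0]], "twist": [[0, 0, 0], [0, 0, 0]], "gripper": [1, 1]}}

```text
time_s: 55.48
tcp_pos: [0.5437, 0.2033, 0.1317]
ee_rot: [[-1.0, -0.0, 0.002], [-0.0, 1.0, 0.001], [-0.002, 0.001, -1.0]]
wrist_force: [-0.4, 1.5, 5.0]
gripper_width: 0.691
```

>>> {"name": "servo_tool", "arguments": {"slide": [[0, 0, 0.02], [0, 0, 0], [0, 0, 0], [0, 0, 0.2], [0, 0, 0.6], [0, 0, 0.6], [-0.2, -0.5, 0.3], [-0.2, -0.7, 0], [-0.2, -0.8, 0], [0, -0.8, 0], [0, 0, 0]], "twist": [[0, 0, 0], [0, 0, 0], [0, 0, 0], [0, 0, 0], [0, 0, 0], [0, 0, 0], [0, 0, 0], [0, 0, 0], [0, 0, 0], [0, 0, 0], [0, 0, 0]], "gripper": [0, 0, 0, 0, 0, 0, 0, 0, 0, 0, 0]}}

```text
time_s: 56.85
tcp_pos: [0.5065, 0.0322, 0.2348]
ee_rot: [[-1.0, 0.004, 0.0], [0.004, 1.0, 0.0], [-0.0, 0.0, -1.0]]
wrist_force: [1.4, 0.9, -0.4]
gripper_width: 1.001
```

```bash
python3 wv.py k15 225 175 45
```

```text
56.95 [0.507  0.0343 0.2343] [ 0.1  0.7 -0.3] 1.004 [ 0.  0. -1.]
```

>>> {"name": "servo_tool", "arguments": {"slide": [[-0.16, -0.64, -0.05], [-0.16, -0.64, -0.05], [-0.16, -0.64, -0.05], [-0.16, -0.64, -0.05], [-0.16, -0.64, -0.05], [-0.16, -0.64, -0.05], [-0.16, -0.64, -0.05], [-0.16, -0.64, 0], [0, 0, 0]], "twist": [[0, 0, 0], [0, 0, 0], [0, 0, 0], [0, 0, 0], [0, 0, 0], [0, 0, 0], [0, 0, 0], [0, 0, 0], [0, 0, 0]], "gripper": [0, 0, 0, 0, 0, 0, 0, 0, 0]}}

```text
time_s: 58.08
tcp_pos: [0.4303, -0.2736, 0.2125]
ee_rot: [[-1.0, 0.002, -0.001], [0.002, 1.0, -0.0], [0.001, -0.0, -1.0]]
wrist_force: [-0.1, -0.2, 0.5]
gripper_width: 0.999
```

Run:
```python
from cups import *
w=cap('wrist','k16.png');p=r.sense()['tcp_pos'];print(p)
print(cupfind(w,'orange'),cupfind(w,'yellow'),proj(w,[p[0],p[1],.07]))
```

```text
[ 0.430456   -0.27266704  0.21246771]
[(251, 164, 61, 57)] [(233, 321, 18, 16), (161, 227, 33, 28), (134, 110, 44, 36)] [283.47777819 192.52483595]
```

Run:
```python
from cups import *
w=cap('wrist');p=r.sense()['tcp_pos'];print(p)
print(onz(w,281,191.5,.07),onz(w,249,191,.07),onz(w,313.5,191,.07),onz(w,281,223,.07),onz(w,281,159,.07))
print('small',onz(w,180,240,.05),onz(w,156,129,.05), 'scale',onz(w,200,240,.05))
```

```text
[ 0.43056612 -0.27208538  0.21253663]
[ 0.42969171 -0.27402577  0.07      ] [ 0.42915906 -0.30427529  0.07      ] [ 0.42923327 -0.24330992  0.07      ] [ 0.46086276 -0.27410402  0.07      ] [ 0.39900429 -0.27395052  0.07      ]
small [ 0.48572107 -0.38010441  0.05      ] [ 0.37178379 -0.39505562  0.05      ] scale [ 0.48567628 -0.35894676  0.05      ]
```

>>> {"name": "servo_tool", "arguments": {"slide": [[-0.01, -0.03, -0.4], [0, 0, -0.7], [0, 0, -0.8], [0, 0, -0.8], [0, 0, -0.45], [0, 0, 0], [0, 0, 0], [0, 0, 0], [0, 0, 0], [0, 0, 0], [0, 0, 0]], "twist": [[0, 0, 0], [0, 0, 0], [0, 0, 0], [0, 0, 0], [0, 0, 0], [0, 0, 0], [0, 0, 0], [0, 0, 0], [0, 0, 0], [0, 0, 0], [0, 0, 0]], "gripper": [0, 0, 0, 0, 0, 0, 1, 1, 1, 1, 1]}}

```text
time_s: 59.55
tcp_pos: [0.43, -0.2747, 0.0245]
ee_rot: [[-1.0, 0.0, 0.001], [0.0, 1.0, -0.001], [-0.001, -0.001, -1.0]]
wrist_force: [0.3, 0.1, 5.8]
gripper_width: 0.69
```

```bash
python3 wv.py k17 345 265 45
```

```text
59.65 [ 0.4301 -0.2747  0.0245] [-0.6  0.7  5.5] 0.69 [ 0.    -0.001 -1.   ]
```

>>> {"name": "servo_tool", "arguments": {"slide": [[0, 0, 0.4], [0, 0, 0.9], [0, 0, 1.0], [0, 0, 0.9], [0.1, 0.5, 0.14], [0.2, 0.75, 0], [0.2, 0.75, 0], [0.2, 0.75, 0], [0.2, 0.75, 0], [0.25, 0.75, 0], [0.25, 0.75, 0], [0, 0, 0]], "twist": [[0, 0, 0], [0, 0, 0], [0, 0, 0], [0, 0, 0], [0, 0, 0], [0, 0, 0], [0, 0, 0], [0, 0, 0], [0, 0, 0], [0, 0, 0], [0, 0, 0], [0, 0, 0]], "gripper": [1, 1, 1, 1, 1, 1, 1, 1, 1, 1, 1, 1]}}

```text
time_s: 61.15
tcp_pos: [0.5137, 0.028, 0.223]
ee_rot: [[-1.0, -0.003, -0.002], [-0.003, 1.0, 0.0], [0.002, 0.0, -1.0]]
wrist_force: [0.1, -0.7, -0.5]
gripper_width: 0.689
```

>>> {"name": "servo_tool", "arguments": {"slide": [[0.2, 0.75, 0], [0.15, 0.7, 0], [0.1, 0.6, 0], [0, 0, 0], [0, 0, 0]], "twist": [[0, 0, 0], [0, 0, 0], [0, 0, 0], [0, 0, 0], [0, 0, 0]], "gripper": [1, 1, 1, 1, 1]}}

```text
time_s: 61.78
tcp_pos: [0.5399, 0.1477, 0.2235]
ee_rot: [[-1.0, 0.001, -0.002], [0.001, 1.0, -0.001], [0.002, -0.001, -1.0]]
wrist_force: [0.3, -0.5, -1.2]
gripper_width: 0.69
```

```bash
cat > al.py <<'E'
from cups import *
import sys
z=float(sys.argv[1]);n=sys.argv[2]
w=cap('wrist');q=r.sense();print(q['tcp_pos'].round(4),q['wrist_force'].round(1))
a=w['image'][130:270,210:350];cv2.imwrite('pics/%s.png'%n,cv2.resize(a,(560,560),interpolation=cv2.INTER_CUBIC))
for p in [(.543,.203),(.513,.203),(.543,.233),(.543,.173)]: print(((proj(w,[*p,z])-[210,130])*4).round(0))
E
python3 al.py .179 k18
```

```text
[0.54   0.1474 0.2237] [-0.2  0.1 -0.5]
[611. 390.]
[622. 219.]
[783. 390.]
[437. 391.]
```

>>> {"name": "servo_tool", "arguments": {"slide": [[0.03, 0.5, 0], [0.03, 0.42, 0], [0, 0, 0], [0, 0, 0]], "twist": [[0, 0, 0], [0, 0, 0], [0, 0, 0], [0, 0, 0]], "gripper": [1, 1, 1, 1]}}

```text
time_s: 62.32
tcp_pos: [0.5438, 0.2034, 0.2239]
ee_rot: [[-1.0, 0.0, -0.002], [0.0, 1.0, -0.0], [0.002, -0.0, -1.0]]
wrist_force: [0.4, -0.3, -0.1]
gripper_width: 0.69
```

```bash
python3 al.py .179 k19
```

```text
[0.5439 0.2032 0.224 ] [-0.4 -0.7 -0. ]
[287. 368.]
[287. 195.]
[462. 368.]
[112. 368.]
```

>>> {"name": "servo_tool", "arguments": {"slide": [[0, 0, -0.3], [0, 0, -0.4], [0, 0, -0.2], [0, 0, -0.05], [0, 0, -0.04], [0, 0, -0.03], [0, 0, 0]], "twist": [[0, 0, 0], [0, 0, 0], [0, 0, 0], [0, 0, 0], [0, 0, 0], [0, 0, 0], [0, 0, 0]], "gripper": [1, 1, 1, 1, 1, 1, 1]}}

```text
time_s: 63.25
tcp_pos: [0.5444, 0.204, 0.1636]
ee_rot: [[-1.0, 0.0, 0.0], [0.0, 1.0, 0.001], [-0.0, 0.001, -1.0]]
wrist_force: [-1.3, 0.3, 0.6]
gripper_width: 0.691
```

>>> {"name": "servo_tool", "arguments": {"slide": [[0, 0, -0.03], [0, 0, 0], [0, 0, 0]], "twist": [[0, 0, 0], [0, 0, 0], [0, 0, 0]], "gripper": [1, 1, 1]}}

```text
time_s: 63.62
tcp_pos: [0.5448, 0.2043, 0.1622]
ee_rot: [[-1.0, -0.0, 0.001], [-0.0, 1.0, 0.001], [-0.001, 0.001, -1.0]]
wrist_force: [-1.0, 1.6, 5.9]
gripper_width: 0.687
```

>>> {"name": "servo_tool", "arguments": {"slide": [[0, 0, 0.03], [0, 0, 0], [0, 0, 0], [0, 0, 0.2], [0, 0, 0.6], [0, 0, 0.5], [0, -0.6, 0], [0, -0.8, 0], [0, -0.8, 0], [0, -0.8, 0], [0, -0.8, 0], [0, 0, 0]], "twist": [[0, 0, 0], [0, 0, 0], [0, 0, 0], [0, 0, 0], [0, 0, 0], [0, 0, 0], [0, 0, 0], [0, 0, 0], [0, 0, 0], [0, 0, 0], [0, 0, 0], [0, 0, 0]], "gripper": [0, 0, 0, 0, 0, 0, 0, 0, 0, 0, 0, 0]}}

```text
time_s: 65.12
tcp_pos: [0.5439, -0.0269, 0.2417]
ee_rot: [[-1.0, 0.005, -0.0], [0.005, 1.0, -0.0], [0.0, -0.0, -1.0]]
wrist_force: [0.1, 0.0, 1.0]
gripper_width: 1.001
```

```bash
python3 wv.py k20 225 170 50
```

```text
65.225 [ 0.5442 -0.0246  0.2414] [-0.3  0.3  0.3] 1.002 [-0.  0. -1.]
```

Run:
```python
from h import *
c=cap('top');
for z in (0,.1,.2,.25): print(z,onz(c,420,175,z),onz(c,352,170,z))
s=cap('scene')
for p in [(348,212),(440,242)]: print(onz(s,*p,0))
```

```text
0 [ 0.66782015 -0.41458015  0.        ] [ 0.68479661 -0.22098744  0.        ]
0.1 [ 0.65317335 -0.38491452  0.1       ] [ 0.66899341 -0.20450907  0.1       ]
0.2 [ 0.63852656 -0.35524889  0.2       ] [ 0.6531902  -0.18803071  0.2       ]
0.25 [ 0.63120317 -0.34041607  0.25      ] [ 0.6452886  -0.17979153  0.25      ]
[ 8.56885442e-01 -1.65780945e-01 -1.11022302e-16]
[ 0.7568386  -0.49476749  0.        ]
```

>>> {"name": "servo_tool", "arguments": {"slide": [[0, -0.7, 0], [0.05, -0.75, -0.1], [0.05, -0.75, -0.1], [0.05, -0.75, -0.1], [0.05, -0.75, -0.1], [0.05, -0.7, 0], [0, 0, 0]], "twist": [[0, 0, 0], [0, 0, 0], [0, 0, 0], [0, 0, 0], [0, 0, 0], [0, 0, 0], [0, 0, 0]], "gripper": [0, 0, 0, 0, 0, 0, 0]}}

```text
time_s: 66.2
tcp_pos: [0.5594, -0.2894, 0.2159]
ee_rot: [[-1.0, 0.002, -0.002], [0.002, 1.0, 0.0], [0.002, 0.0, -1.0]]
wrist_force: [0.6, 0.5, 0.3]
gripper_width: 0.998
```

Run:
```python
from cups import *
w=cap('wrist','k21.png');p=r.sense()['tcp_pos'];print(p)
print(cupfind(w,'yellow'),proj(w,[p[0],p[1],.07]))
```

```text
[ 0.55934135 -0.28812249  0.21616909]
[(528, 206, 32, 50), (244, 170, 56, 51), (165, 98, 38, 36), (147, 0, 39, 15)] [283.8457369  191.58027564]
```

Run:
```python
from cups import *
w=cap('wrist');p=r.sense()['tcp_pos'];print(p)
print(onz(w,272.5,198,.07),onz(w,241,198,.07),onz(w,304,198,.07),onz(w,272.5,229,.07),onz(w,272.5,166,.07))
print('box edge',[onz(w,280,271,z).round(3) for z in (.1,.15,.2,.25)])
```

```text
[ 0.55934812 -0.28737361  0.21648069]
[ 0.56565852 -0.29766905  0.07      ] [ 0.56561472 -0.32795438  0.07      ] [ 0.56568514 -0.26742005  0.07      ] [ 0.59697182 -0.29794097  0.07      ] [ 0.53481864 -0.2974125   0.07      ]
box edge [array([ 0.628, -0.29 ,  0.1  ]), array([ 0.605, -0.29 ,  0.15 ]), array([ 0.582, -0.29 ,  0.2  ]), array([ 0.559, -0.289,  0.25 ])]
```

>>> {"name": "servo_tool", "arguments": {"slide": [[0.11, -0.17, -0.4], [0, 0, -0.7], [0, 0, -0.8], [0, 0, -0.8], [0, 0, -0.5], [0, 0, 0], [0, 0, 0], [0, 0, 0], [0, 0, 0], [0, 0, 0], [0, 0, 0]], "twist": [[0, 0, 0], [0, 0, 0], [0, 0, 0], [0, 0, 0], [0, 0, 0], [0, 0, 0], [0, 0, 0], [0, 0, 0], [0, 0, 0], [0, 0, 0], [0, 0, 0]], "gripper": [0, 0, 0, 0, 0, 0, 1, 1, 1, 1, 1]}}

```text
time_s: 67.68
tcp_pos: [0.5662, -0.2987, 0.0258]
ee_rot: [[-1.0, 0.0, 0.0], [0.0, 1.0, -0.001], [-0.0, -0.001, -1.0]]
wrist_force: [0.1, 0.4, 4.7]
gripper_width: 0.679
```

```bash
python3 wv.py k22 365 245 45
```

```text
67.775 [ 0.5662 -0.2987  0.0258] [-1.2  0.9  5.2] 0.68 [ 0.    -0.001 -1.   ]
```

>>> {"name": "servo_tool", "arguments": {"slide": [[0, 0, 0.4], [0, 0, 0.9], [0, 0, 0.9], [0, 0, 0.9], [-0.03, 0.4, 0.77], [-0.03, 0.75, 0], [-0.03, 0.75, 0], [-0.03, 0.75, 0], [-0.03, 0.75, 0], [-0.03, 0.75, 0], [-0.03, 0.75, 0], [0, 0, 0]], "twist": [[0, 0, 0], [0, 0, 0], [0, 0, 0], [0, 0, 0], [0, 0, 0], [0, 0, 0], [0, 0, 0], [0, 0, 0], [0, 0, 0], [0, 0, 0], [0, 0, 0], [0, 0, 0]], "gripper": [1, 1, 1, 1, 1, 1, 1, 1, 1, 1, 1, 1]}}

```text
time_s: 69.28
tcp_pos: [0.5525, -0.002, 0.2563]
ee_rot: [[-1.0, -0.004, -0.002], [-0.004, 1.0, 0.0], [0.002, 0.0, -1.0]]
wrist_force: [0.1, -1.2, -0.5]
gripper_width: 0.678
```

>>> {"name": "servo_tool", "arguments": {"slide": [[-0.03, 0.75, 0], [-0.03, 0.75, 0], [-0.03, 0.75, 0], [0, 0.7, 0], [0, 0, 0], [0, 0, 0]], "twist": [[0, 0, 0], [0, 0, 0], [0, 0, 0], [0, 0, 0], [0, 0, 0], [0, 0, 0]], "gripper": [1, 1, 1, 1, 1, 1]}}

```text
time_s: 70.03
tcp_pos: [0.5475, 0.1717, 0.2565]
ee_rot: [[-1.0, 0.001, -0.002], [0.001, 1.0, -0.001], [0.002, -0.001, -1.0]]
wrist_force: [-0.1, -0.5, -0.5]
gripper_width: 0.678
```

>>> {"name": "servo_tool", "arguments": {"slide": [[-0.03, 0.3, 0], [-0.02, 0.23, 0], [0, 0, 0], [0, 0, 0]], "twist": [[0, 0, 0], [0, 0, 0], [0, 0, 0], [0, 0, 0]], "gripper": [1, 1, 1, 1]}}

```text
time_s: 70.53
tcp_pos: [0.5445, 0.2043, 0.257]
ee_rot: [[-1.0, 0.0, -0.001], [0.0, 1.0, -0.0], [0.001, -0.0, -1.0]]
wrist_force: [-1.0, -0.4, 0.7]
gripper_width: 0.679
```

```bash
python3 al.py .209 k23
```

```text
[0.5446 0.2042 0.257 ] [ 0.9  0.7 -0.4]
[282. 359.]
[281. 187.]
[455. 359.]
[108. 359.]
```

>>> {"name": "servo_tool", "arguments": {"slide": [[0, 0, -0.3], [0, 0, -0.4], [0, 0, -0.2], [0, 0, -0.05], [0, 0, -0.04], [0, 0, -0.03], [0, 0, -0.02], [0, 0, 0]], "twist": [[0, 0, 0], [0, 0, 0], [0, 0, 0], [0, 0, 0], [0, 0, 0], [0, 0, 0], [0, 0, 0], [0, 0, 0]], "gripper": [1, 1, 1, 1, 1, 1, 1, 1]}}

```text
time_s: 71.58
tcp_pos: [0.5448, 0.2045, 0.195]
ee_rot: [[-1.0, 0.0, -0.0], [0.0, 1.0, 0.0], [0.0, 0.0, -1.0]]
wrist_force: [0.5, 0.8, 0.9]
gripper_width: 0.676
```

>>> {"name": "servo_tool", "arguments": {"slide": [[0, 0, -0.03], [0, 0, -0.03], [0, 0, 0]], "twist": [[0, 0, 0], [0, 0, 0], [0, 0, 0]], "gripper": [1, 1, 1]}}

```text
time_s: 71.95
tcp_pos: [0.5459, 0.2053, 0.1931]
ee_rot: [[-1.0, -0.0, 0.003], [-0.0, 1.0, 0.002], [-0.003, 0.002, -1.0]]
wrist_force: [-1.0, 0.7, 6.4]
gripper_width: 0.683
```

>>> {"name": "servo_tool", "arguments": {"slide": [[0, 0, 0.03], [0, 0, 0], [0, 0, 0], [0, 0, 0], [0, 0, 0.2], [0, 0, 0.6], [0, 0, 0.6], [0, 0, 0]], "twist": [[0, 0, 0], [0, 0, 0], [0, 0, 0], [0, 0, 0], [0, 0, 0], [0, 0, 0], [0, 0, 0], [0, 0, 0]], "gripper": [1, 0, 0, 0, 0, 0, 0, 0]}}

```text
time_s: 72.95
tcp_pos: [0.5464, 0.2051, 0.2813]
ee_rot: [[-1.0, 0.0, 0.006], [0.0, 1.0, 0.004], [-0.006, 0.004, -1.0]]
wrist_force: [0.5, 0.3, 0.2]
gripper_width: 1.001
```

```bash
python3 wv.py k24 225 170 70; cat h.py wv.py | head -60
```

```text
73.05 [0.5445 0.2044 0.2773] [-0.2  0.  -0.7] 0.999 [-0.001  0.001 -1.   ]
import numpy as np, cv2
from station import r
def cap(n,save=None):
    c=r.capture(n)
    if save: cv2.imwrite('pics/'+save,c['image'])
    return c
def ray(c,u,v):
    K=np.array(c['intrinsics']);k1=c['k1']
    a=np.array([(u-K[0,2])/K[0,0],(v-K[1,2])/K[1,1]])
    p=a.copy()
    for _ in range(30): p=a/(1+k1*(p@p))
    R=np.array(c['R']);t=np.array(c['t'])
    d=R.T@np.array([p[0],p[1],1.]);o=-R.T@t
    return o,d
def onz(c,u,v,z):
    o,d=ray(c,u,v); return o+d*(z-o[2])/d[2]
def proj(c,X):
    K=np.array(c['intrinsics']);x=np.array(c['R'])@np.array(X)+np.array(c['t'])
    s=x[:2]/x[2]; s=s*(1+c['k1']*(s@s)); return np.array([K[0,0]*s[0]+K[0,2],K[1,1]*s[1]+K[1,2]])
from h import *
import sys
w=cap('wrist',sys.argv[1]+'w.png');s=cap('scene');q=r.sense();print(q['time_s'],q['tcp_pos'].round(4),q['wrist_force'].round(1),round(q['gripper_width'],3),q['ee_rot'][:,2].round(3))
u,v,k=[int(x) for x in sys.argv[2:5]] if len(sys.argv)>2 else (280,210,100)
a=cv2.resize(w['image'],(400,300));b=cv2.resize(s['image'][v-int(.75*k):v+int(.75*k),u-k:u+k],(400,300),interpolation=cv2.INTER_CUBIC)
cv2.imwrite('pics/'+sys.argv[1]+'.png',np.hstack([a,b]))
```

View pics/k24.png

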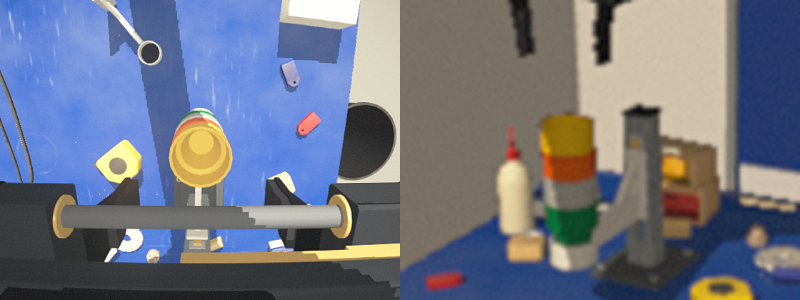

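The wrist half shows the yellow cup on top at about (200,155), with the red tag at (308,124) and a lilac tag at (290,72). The scene half shows four cups upright in the tray: yellow, orange, grey, green. Next I check which tag is the dark blue one.

Run:
```python
from h import *
w=cv2.imread('pics/k24w.png');t=cap('top','top24.png');c=cap('wrist')
a=cv2.resize(w[60:220,360:500],(420,480),interpolation=cv2.INTER_CUBIC)
q=[proj(t,[x,y,0]) for x in(.40,.62) for y in (.30,.48)]
q=np.array(q);print(q.round())
u0,v0=np.maximum(q.min(0),0).astype(int);u1,v1=q.max(0).astype(int)
b=cv2.resize(t['image'][v0:v1,u0:u1],(380,480),interpolation=cv2.INTER_CUBIC);print(u0,v0,u1,v1)
cv2.imwrite('pics/k25.png',np.hstack([a,b]))
cv2.imwrite('pics/k25t.png',t['image'])
for n,(u,v) in dict(red=(432,174),lil=(407,102)).items(): print(n,onz(c,u,v,.009))
```

```text
[[168. 273.]
 [103. 275.]
 [168. 195.]
 [103. 196.]]
102 194 168 274
red [0.54687285 0.39834155 0.009     ]
lil [0.45716435 0.35781188 0.009     ]
```

View pics/k25.png

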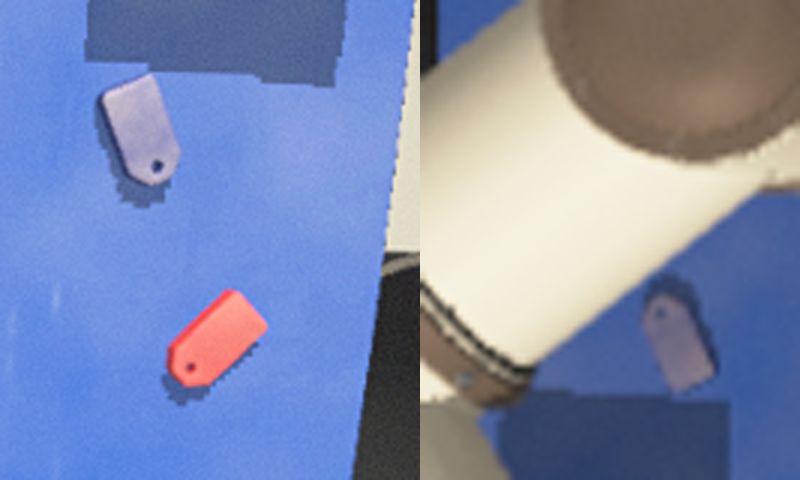

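View pics/k25t.png

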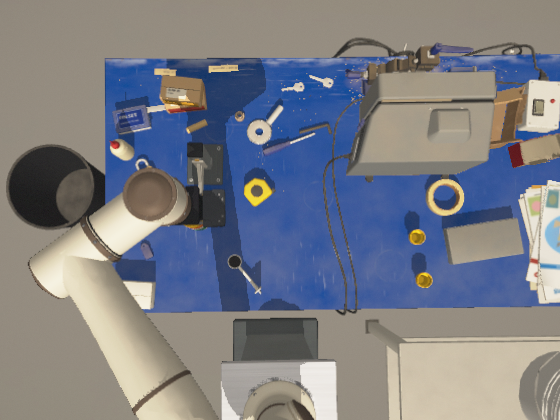

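```bash
ls -tr pics | head -30; ls pics/*top*
python3 - <<'E'
import cv2,numpy as np
t=cv2.imread('pics/top24.png')
a=cv2.resize(t[55:315,100:360],(780,780),interpolation=cv2.INTER_CUBIC)[:600]
cv2.imwrite('pics/k26.png',a)
E
```

```text
scene0.png
top0.png
wrist0.png
z1.png
z2.png
z3.png
z4.png
w1.png
w1z.png
w2.png
w3.png
w4.png
w5.png
t5.png
s5.png
z5.png
z6.png
z7.png
a1.png
a2.png
a3.png
z8.png
w8.png
z9.png
w10.png
z10.png
z11.png
z12.png
z13.png
b1.png
pics/top0.png
pics/top24.png
```

View pics/k26.png

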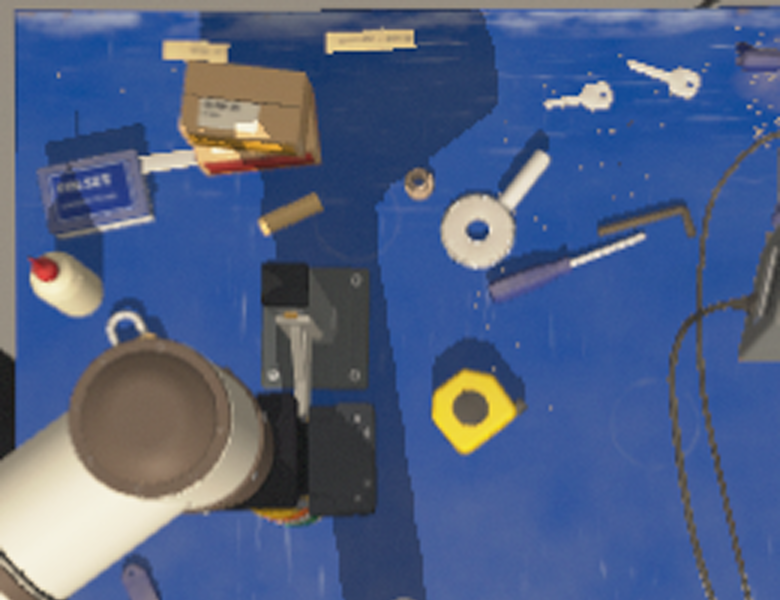

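Run:
```python
import cv2,numpy as np
t=cv2.imread('pics/top0.png')
a=cv2.resize(t[55:315,100:360],(600,600),interpolation=cv2.INTER_CUBIC)
cv2.imwrite('pics/k27.png',a)
w=cv2.imread('pics/k24w.png');print(w[102,405:411],w[174,430:434]); print(w[112,440:444])
s=cv2.imread('pics/scene0.png');cv2.imwrite('pics/k28.png',cv2.resize(s,(800,600),interpolation=cv2.INTER_CUBIC))
```

```text
[[193 160 169]
 [191 157 160]
 [197 160 166]
 [199 163 170]
 [197 164 172]
 [197 164 167]] [[126 136 251]
 [130 139 252]
 [121 130 250]
 [127 137 250]]
[[224 145 111]
 [226 149 116]
 [224 148 116]
 [224 149 119]]
```

View pics/k27.png

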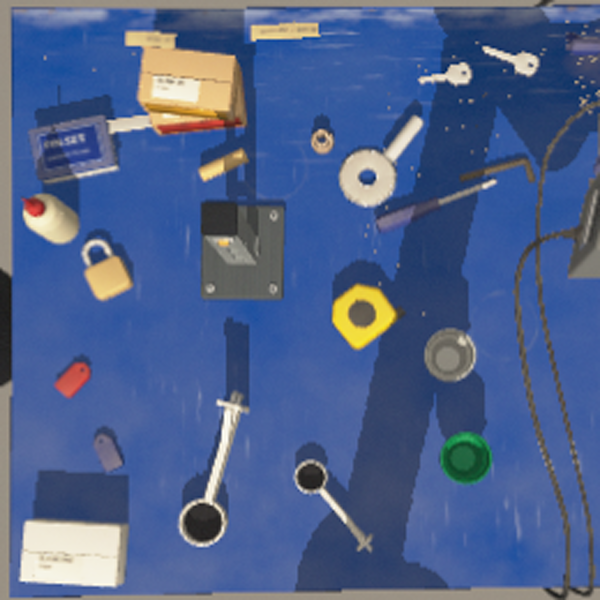

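View pics/k28.png

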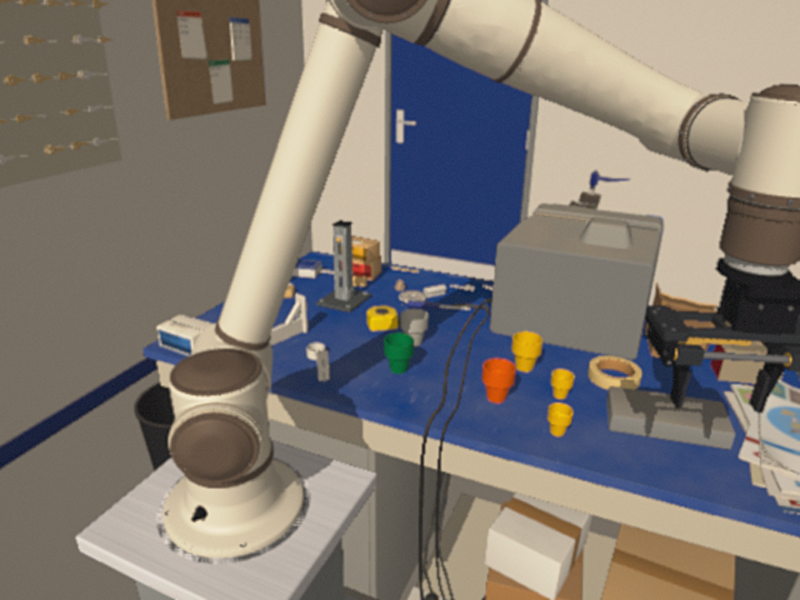

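The two tags seen in all views are the red one at (432,174) and the slate one at (407,102) in the wrist picture. They share the same outline, and there is no third tag, so the slate one is the dark blue tag washed out by the light.

>>> {"name": "servo_tool", "arguments": {"slide": [[0, 0.7, 0], [0, 0.8, 0], [0, 0.8, -0.5], [0, 0.8, -0.8], [0, 0.1, -0.6], [0, 0, 0], [0, 0, 0]], "twist": [[0, 0, 0], [0, 0, 0], [0, 0, 0], [0, 0, 0], [0, 0, 0], [0, 0, 0], [0, 0, 0]], "gripper": [0, 0, 0, 0, 0, 0, 0]}}

```text
time_s: 74.03
tcp_pos: [0.5455, 0.3925, 0.168]
ee_rot: [[-1.0, 0.0, 0.001], [0.0, 1.0, 0.0], [-0.001, 0.0, -1.0]]
wrist_force: [0.8, -0.5, 0.4]
gripper_width: 1.003
```

```bash
cat > tag.py <<'E'
from h import *
import sys
n=sys.argv[1]; c=cap('wrist',n+'w.png'); q=r.sense(); im=c['image']
print(q['time_s'],q['tcp_pos'].round(4),q['joints'].round(1))
hsv=cv2.cvtColor(im,cv2.COLOR_BGR2HSV)
red=(((hsv[...,0]<8)|(hsv[...,0]>172))&(hsv[...,1]>90)&(hsv[...,2]>120)).astype(np.uint8)
b,g,rr=[im[...,i].astype(int) for i in range(3)]
blu=((hsv[...,0]>112)&(hsv[...,0]<160)&(hsv[...,1]<95)&(hsv[...,1]>20)&(hsv[...,2]>90)).astype(np.uint8)
o=im.copy()
for nm,m in(('red',red),('blue',blu)):
    m=cv2.morphologyEx(m,cv2.MORPH_OPEN,np.ones((3,3)))
    cs,_=cv2.findContours(m,cv2.RETR_EXTERNAL,cv2.CHAIN_APPROX_NONE)
    for k in sorted(cs,key=cv2.contourArea)[::-1][:3]:
        if cv2.contourArea(k)<150: continue
        P=np.array([onz(c,u,v,.009)[:2] for u,v in k[:,0]],np.float32)
        (cx,cy),(w,h),a=cv2.minAreaRect(P)
        if w<h: w,h,a=h,w,a+90
        print(nm,'c %.4f %.4f  L %.1f W %.1f  long axis deg %.1f'%(cx,cy,w*1e3,h*1e3,a%180),k[:,0].mean(0).round())
        cv2.drawContours(o,[k],-1,(0,255,0),1)
cv2.imwrite('pics/'+n+'.png',o)
E
python3 tag.py t1
```

```text
74.075 [0.5457 0.3926 0.1689] [  49.5   27.5    5.5    0.   -67.9 -139.5]
red c 0.5517 0.4025  L 43.6 W 24.3  long axis deg 136.3 [293. 194.]
blue c 0.4636 0.3628  L 43.5 W 23.7  long axis deg 24.7 [251. 101.]
```

View pics/t1.png

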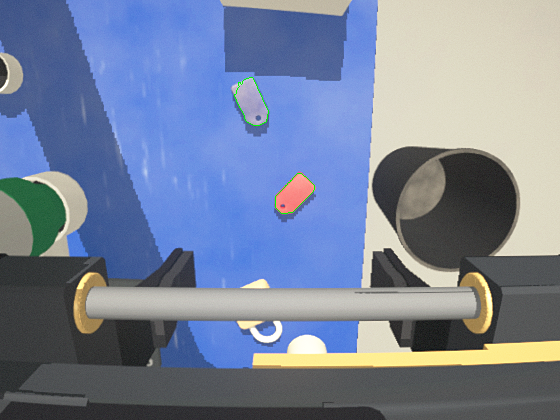

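Run:
```python
from h import *
t=cap('top')
for u,v,z in((130,155,0.02),(114,143,.12),(113,66+77,.1)): print(onz(t,u,v,z))
for u,v in((135,163),(140,168)): print('padlock',onz(t,u,v,.01))
```

```text
[0.73072452 0.40125001 0.02      ]
[0.74320149 0.41584996 0.12      ]
[0.74752829 0.42429759 0.1       ]
padlock [0.70993554 0.39005832 0.01      ]
padlock [0.69569966 0.37623496 0.01      ]
```

>>> {"name": "servo_tool", "arguments": {"slide": [[0.1, 0.16, 0], [0, 0, 0], [0, 0, 0], [0, 0, 0], [0, 0, 0], [0, 0, 0], [0, 0, 0], [0, 0, 0], [0, 0, 0], [0, 0, 0], [0, 0, 0], [0, 0, 0]], "twist": [[0, 0, 1], [0, 0, 1], [0, 0, 1], [0, 0, 1], [0, 0, 1], [0, 0, 1], [0, 0, 1], [0, 0, 1], [0, 0, 1], [0, 0, 1], [0, 0, 1], [0, 0, 1]], "gripper": [0, 0, 0, 0, 0, 0, 0, 0, 0, 0, 0, 0]}}

```text
time_s: 75.62
tcp_pos: [0.5514, 0.402, 0.1691]
ee_rot: [[-0.307, -0.952, 0.002], [-0.952, 0.307, 0.002], [-0.002, -0.002, -1.0]]
wrist_force: [0.5, 0.0, 0.6]
gripper_width: 1.0
```

>>> {"name": "servo_tool", "arguments": {"slide": [[0, 0, -0.1], [0, 0, -0.2], [0, 0, -0.2], [0, 0, -0.2], [0, 0, -0.2], [0, 0, -0.2], [0, 0, -0.2], [0, 0, -0.2], [0, 0, -0.2], [0, 0, -0.1], [0, 0, 0], [0, 0, 0]], "twist": [[0, 0, 1], [0, 0, 1], [0, 0, 1], [0, 0, 1], [0, 0, 1], [0, 0, 1], [0, 0, 1], [0, 0, 1], [0, 0, 1], [0, 0, 1], [0, 0, 0.7], [0, 0, 0]], "gripper": [0, 0, 0, 0, 0, 0, 0, 0, 0, 0, 0, 0]}}

```text
time_s: 77.12
tcp_pos: [0.5516, 0.4024, 0.0606]
ee_rot: [[0.721, -0.693, 0.003], [-0.693, -0.721, 0.002], [0.001, -0.003, -1.0]]
wrist_force: [-0.7, 0.2, 0.0]
gripper_width: 0.998
```

```bash
python3 tag.py t2; python3 -c "
from h import *
q=r.sense();print(q['ee_rot'].round(3))"
```

```text
77.175 [0.5515 0.4024 0.0604] [ 49.7  33.6  -0.4   0.1 -55.8  -3.7]
red c 0.5537 0.4016  L 43.4 W 23.2  long axis deg 135.4 [282. 221.]
blue c 0.4632 0.3549  L 38.8 W 13.7  long axis deg 6.6 [413. 264.]
[[ 0.72  -0.694  0.003]
 [-0.694 -0.72   0.001]
 [ 0.001 -0.003 -1.   ]]
```

View pics/t2.png

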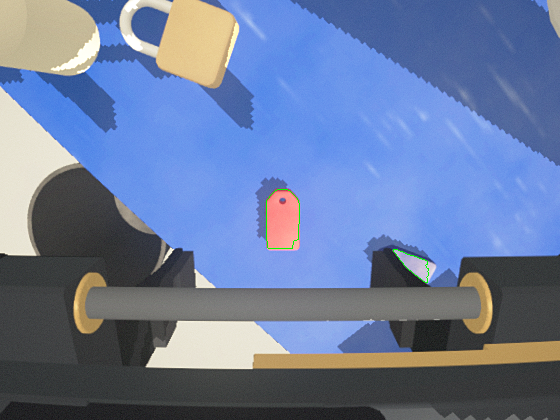

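>>> {"name": "servo_tool", "arguments": {"slide": [[0, 0, 0], [0, 0, -0.3], [0, 0, -0.4], [0, 0, -0.3], [0, 0, -0.15], [0, 0, -0.07], [0, 0, -0.04], [0, 0, -0.03], [0, 0, 0], [0, 0, 0]], "twist": [[0, 0, 0], [0, 0, 0], [0, 0, 0], [0, 0, 0], [0, 0, 0], [0, 0, 0], [0, 0, 0], [0, 0, 0], [0, 0, 0], [0, 0, 0]], "gripper": [0.35, 0.35, 0.35, 0.35, 0.35, 0.35, 0.35, 0.35, 0.35, 0.35]}}

```text
time_s: 78.42
tcp_pos: [0.5508, 0.4024, -0.0184]
ee_rot: [[0.722, -0.692, 0.001], [-0.692, -0.722, -0.0], [0.001, -0.001, -1.0]]
wrist_force: [0.1, 0.3, -0.3]
gripper_width: 0.649
```

>>> {"name": "servo_tool", "arguments": {"slide": [[0, 0, 0], [0, 0, 0], [0, 0, 0], [0, 0, 0], [0, 0, 0.1], [0, 0, 0.2], [0, 0, 0.3], [0, 0, 0]], "twist": [[0, 0, 0], [0, 0, 0], [0, 0, 0], [0, 0, 0], [0, 0, 0], [0, 0, 0], [0, 0, 0], [0, 0, 0]], "gripper": [1, 1, 1, 1, 1, 1, 1, 1]}}

```text
time_s: 79.42
tcp_pos: [0.552, 0.4036, 0.0203]
ee_rot: [[0.722, -0.692, 0.005], [-0.692, -0.722, 0.003], [0.001, -0.006, -1.0]]
wrist_force: [0.8, 0.6, -0.3]
gripper_width: 0.008
```

```bash
python3 wv.py t3 225 170 70;python3 tag.py t3b
```

```text
79.525 [0.5506 0.4024 0.0179] [ 0.5 -0.2 -0.8] 0.006 [ 0.001  0.    -1.   ]
79.575 [0.5503 0.402  0.0172] [ 49.7  36.2  -2.6   0.1 -51.2  -3.6]
red c 0.5603 0.3987  L 30.0 W 18.9  long axis deg 136.2 [276. 226.]
```

View pics/t3b.png

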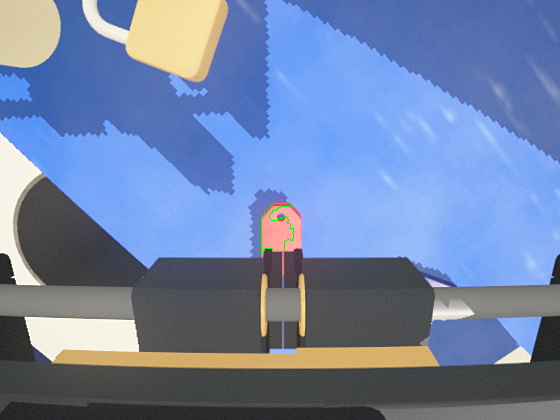

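The wrist picture shows the fingers shut above the tag, which still lies on the bench at (282,230), so the grip closed too high. I open and go down step by step until the tips touch the bench.

>>> {"name": "servo_tool", "arguments": {"slide": [[0, 0, 0], [0, 0, 0], [0, 0, 0], [0, 0, -0.3], [0, 0, -0.2], [0, 0, -0.1], [0, 0, -0.05], [0, 0, -0.05], [0, 0, 0], [0, 0, 0]], "twist": [[0, 0, 0], [0, 0, 0], [0, 0, 0], [0, 0, 0], [0, 0, 0], [0, 0, 0], [0, 0, 0], [0, 0, 0], [0, 0, 0], [0, 0, 0]], "gripper": [0.4, 0.4, 0.4, 0.4, 0.4, 0.4, 0.4, 0.4, 0.4, 0.4]}}

```text
time_s: 80.82
tcp_pos: [0.5508, 0.4024, -0.0244]
ee_rot: [[0.722, -0.692, 0.001], [-0.692, -0.722, -0.0], [0.001, -0.001, -1.0]]
wrist_force: [-0.3, 0.2, -0.5]
gripper_width: 0.603
```

>>> {"name": "servo_tool", "arguments": {"slide": [[0, 0, -0.03], [0, 0, 0], [0, 0, 0]], "twist": [[0, 0, 0], [0, 0, 0], [0, 0, 0]], "gripper": [0.4, 0.4, 0.4]}}

```text
time_s: 81.2
tcp_pos: [0.5506, 0.4022, -0.0265]
ee_rot: [[0.722, -0.692, 0.001], [-0.692, -0.722, -0.001], [0.001, -0.0, -1.0]]
wrist_force: [-1.0, -0.4, 0.3]
gripper_width: 0.6
```

```bash
python3 tag.py t4
python3 - <<'E'
from h import *
q=r.sense();c=cap('wrist')
for z in(-.002,.0,.02): print(z, proj(c,q['tcp_pos']+q['ee_rot'][:,1]*.026+np.array([0,0,z])))
E
```

```text
81.25 [ 0.5506  0.4022 -0.0266] [ 49.7  39.2  -4.4   0.1 -46.5  -3.6]
red c 0.5591 0.3969  L 31.5 W 23.3  long axis deg 136.2 [278. 259.]
-0.002 [329.37921783 247.57647757]
0.0 [329.82049206 248.85788395]
0.02 [334.72881766 263.12615309]
```

View pics/t4.png

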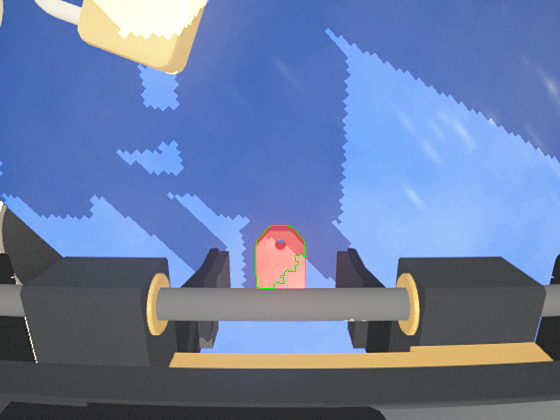

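>>> {"name": "servo_tool", "arguments": {"slide": [[0, 0, -0.03], [0, 0, 0], [0, 0, 0]], "twist": [[0, 0, 0], [0, 0, 0], [0, 0, 0]], "gripper": [0.4, 0.4, 0.4]}}

```text
time_s: 81.68
tcp_pos: [0.5508, 0.4023, -0.0278]
ee_rot: [[0.722, -0.692, 0.001], [-0.692, -0.722, -0.0], [0.001, -0.001, -1.0]]
wrist_force: [-1.4, -0.0, 5.1]
gripper_width: 0.597
```

>>> {"name": "servo_tool", "arguments": {"slide": [[0, 0, -0.03], [0, 0, 0], [0, 0, 0]], "twist": [[0, 0, 0], [0, 0, 0], [0, 0, 0]], "gripper": [0.4, 0.4, 0.4]}}

```text
time_s: 82.05
tcp_pos: [0.5508, 0.4024, -0.0278]
ee_rot: [[0.722, -0.692, 0.002], [-0.692, -0.722, -0.0], [0.002, -0.001, -1.0]]
wrist_force: [-3.6, -2.6, 12.5]
gripper_width: 0.596
```

Bench contact came at TCP z −0.0278. I back off about 1.5 mm and close.

>>> {"name": "servo_tool", "arguments": {"slide": [[0, 0, 0.08], [0, 0, 0], [0, 0, 0], [0, 0, 0], [0, 0, 0], [0, 0, 0]], "twist": [[0, 0, 0], [0, 0, 0], [0, 0, 0], [0, 0, 0], [0, 0, 0], [0, 0, 0]], "gripper": [0.4, 0.4, 1, 1, 1, 1]}}

```text
time_s: 82.8
tcp_pos: [0.5506, 0.4021, -0.0256]
ee_rot: [[0.722, -0.692, 0.001], [-0.692, -0.722, -0.001], [0.001, 0.0, -1.0]]
wrist_force: [-0.9, 0.5, 0.0]
gripper_width: 0.268
```

Opening is 0.268 × 87 = 23.3 mm, so the tag is held across its width. I lift it.

>>> {"name": "servo_tool", "arguments": {"slide": [[0, 0, 0.2], [0, 0, 0.5], [0, 0, 0.8], [0, 0, 0.8], [0, 0, 0.8], [0, 0, 0.8], [0, 0, 0.7], [0, 0, 0.4], [0, 0, 0]], "twist": [[0, 0, 0], [0, 0, 0], [0, 0, 0], [0, 0, 0], [0, 0, 0], [0, 0, 0], [0, 0, 0], [0, 0, 0], [0, 0, 0]], "gripper": [1, 1, 1, 1, 1, 1, 1, 1, 1]}}

```text
time_s: 83.92
tcp_pos: [0.5513, 0.4027, 0.2781]
ee_rot: [[0.722, -0.692, 0.005], [-0.692, -0.722, 0.004], [0.001, -0.006, -1.0]]
wrist_force: [-0.3, 0.3, -0.3]
gripper_width: 0.269
```

```bash
python3 wv.py t5 225 170 100
```

```text
84.025 [0.55   0.4019 0.2739] [ 1. -0. -1.] 0.27 [-0.001 -0.001 -1.   ]
```

View pics/t5.png

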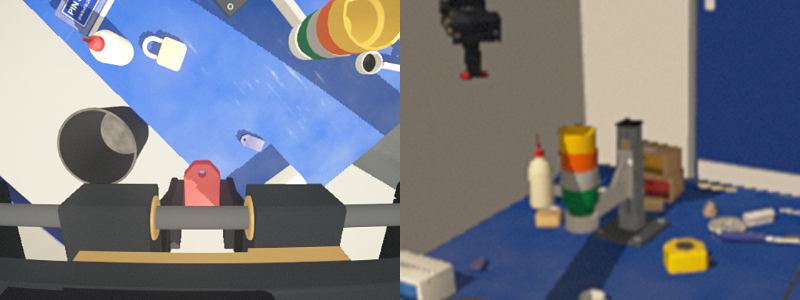

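The red tag is held, at (202,185) in the wrist half and at (472,75) in the scene half. Next I move it over the cup and tilt it.

>>> {"name": "servo_tool", "arguments": {"slide": [[0, -0.4, 0], [0, -0.7, 0], [0, -0.7, 0], [0, -0.7, 0], [0.1, -0.6, 0], [0.04, -0.42, 0], [0, 0, 0], [0, 0, 0], [0, 0, 0]], "twist": [[-0.66, -0.69, 0], [-0.66, -0.69, 0], [-0.66, -0.69, 0], [-0.66, -0.69, 0], [-0.66, -0.69, 0], [-0.66, -0.69, 0], [-0.66, -0.69, 0], [0, 0, 0], [0, 0, 0]], "gripper": [1, 1, 1, 1, 1, 1, 1, 1, 1]}}

```text
time_s: 85.15
tcp_pos: [0.5589, 0.1911, 0.274]
ee_rot: [[0.552, -0.692, 0.465], [-0.53, -0.722, -0.446], [0.644, -0.0, -0.765]]
wrist_force: [1.0, -0.3, 0.1]
gripper_width: 0.265
```

```bash
python3 wv.py t6 225 170 60; python3 -c "
from h import *
q=r.sense();print(q['joints'].round(0));print((q['tcp_pos']-.030*q['ee_rot'][:,2]).round(4))"
```

```text
85.25 [0.5593 0.1913 0.2747] [-0.   0.3 -0.4] 0.267 [ 0.466 -0.445 -0.765]
[ 52.  12. -28.  45. -64. -32.]
[0.5453 0.2046 0.2977]
```

View pics/t6.png

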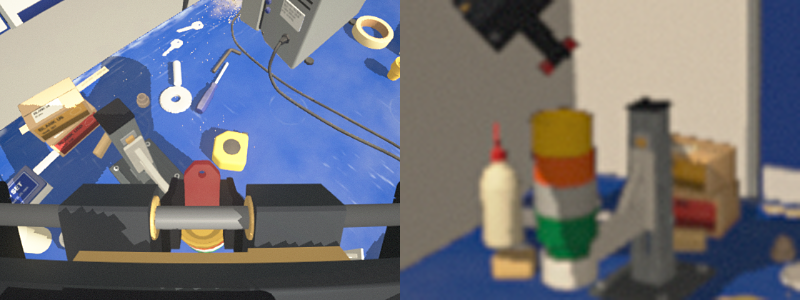

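The tilted tag hangs over the yellow cup, at (560,55) in the scene half. I lower it and release.

>>> {"name": "servo_tool", "arguments": {"slide": [[0, 0, -0.3], [0, 0, -0.3], [0, 0, -0.16], [0, 0, 0], [0, 0, 0], [0, 0, 0], [0, 0, 0], [0, 0, 0], [0, 0, 0.5], [0, 0, 0.5]], "twist": [[0, 0, 0], [0, 0, 0], [0, 0, 0], [0, 0, 0], [0, 0, 0], [0, 0, 0], [0, 0, 0], [0, 0, 0], [0, 0, 0], [0, 0, 0]], "gripper": [1, 1, 1, 1, 1, 0.5, 0.5, 0.5, 0.5, 0.5]}}

```text
time_s: 86.5
tcp_pos: [0.5589, 0.1908, 0.2896]
ee_rot: [[0.552, -0.692, 0.466], [-0.529, -0.722, -0.446], [0.645, -0.0, -0.764]]
wrist_force: [0.3, 0.6, 1.0]
gripper_width: 0.497
```

```bash
python3 wv.py t7 225 170 60
```

```text
86.6 [0.5601 0.1924 0.2927] [-0.8  0.5 -0.4] 0.499 [ 0.47  -0.442 -0.764]
```

View pics/t7.png

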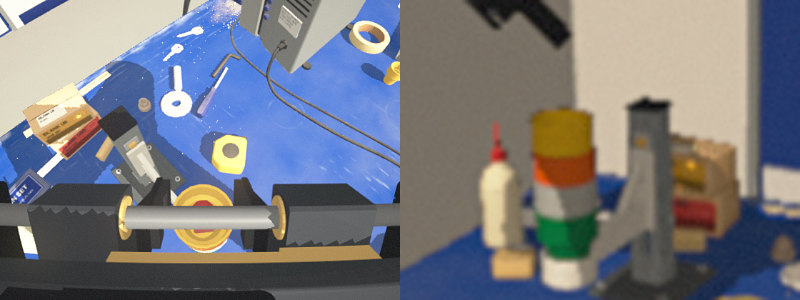

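The wrist half shows the red tag inside the yellow cup at (203,220). Next I go for the blue tag.

>>> {"name": "servo_tool", "arguments": {"slide": [[-0.1, 0.3, 0], [-0.3, 0.5, 0], [-0.3, 0.5, 0], [-0.3, 0.5, 0], [-0.3, 0.5, 0], [-0.2, 0.4, 0], [-0.1, 0.15, 0], [0, 0, -0.4], [0, 0, -0.6], [0, 0, -0.6], [0, 0, -0.4], [0, 0, 0]], "twist": [[0.66, 0.69, 0], [0.66, 0.69, 0], [0.66, 0.69, 0], [0.66, 0.69, 0], [0.66, 0.69, 0], [0.66, 0.69, 0], [0.66, 0.69, 0], [0, 0, 1], [0, 0, 1], [0, 0, 1], [0, 0, 1], [0, 0, 1]], "gripper": [0.5, 0.4, 0.4, 0.4, 0.4, 0.4, 0.4, 0.4, 0.4, 0.4, 0.4, 0.4]}}

```text
time_s: 88.1
tcp_pos: [0.4616, 0.3604, 0.1656]
ee_rot: [[0.972, -0.236, -0.004], [-0.236, -0.972, -0.005], [-0.002, 0.006, -1.0]]
wrist_force: [0.5, -0.3, 1.0]
gripper_width: 0.6
```

>>> {"name": "servo_tool", "arguments": {"slide": [[0, 0, -0.3], [0, 0, -0.3], [0, 0, -0.2], [0, 0, 0], [0, 0, 0], [0, 0, 0], [0, 0, 0], [0, 0, 0], [0, 0, 0]], "twist": [[0, 0, 1], [0, 0, 1], [0, 0, 1], [0, 0, 1], [0, 0, 1], [0, 0, 1], [0, 0, 0.45], [0, 0, 0], [0, 0, 0]], "gripper": [0.4, 0.4, 0.4, 0.4, 0.4, 0.4, 0.4, 0.4, 0.4]}}

```text
time_s: 89.22
tcp_pos: [0.4629, 0.3618, 0.1207]
ee_rot: [[0.908, 0.42, 0.001], [0.42, -0.908, -0.0], [0.0, 0.0, -1.0]]
wrist_force: [0.5, -0.1, 0.6]
gripper_width: 0.599
```

```bash
python3 tag.py t8; python3 -c "
from h import *
q=r.sense();print(q['ee_rot'].round(3))"
```

```text
89.275 [0.4629 0.3619 0.1208] [ 53.8  21.9 -11.    0.  -57.1  61. ]
blue c 0.4640 0.3631  L 43.6 W 23.1  long axis deg 24.2 [281. 201.]
[[ 0.907  0.42   0.001]
 [ 0.42  -0.907  0.   ]
 [ 0.001  0.    -1.   ]]
```

View pics/t8.png

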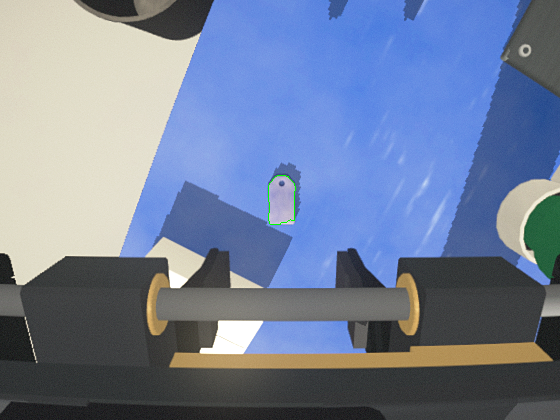

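Run:
```python
from h import *
t=cap('top')
for z in(0,.03,.06,.09):
  print(z,[onz(t,100+x*.4333,55+y*.4333,z)[:2].round(3).tolist() for x,y in((22,520),(128,525),(125,585))])
w=cap('wrist')
for u,v in((168,238),(262,287),(185,183),(292,238)):print(u,v,onz(w,u,v,0)[:2].round(3),onz(w,u,v,.05)[:2].round(3))
im=w['image'];s=cap('scene')
cv2.imwrite('pics/k30.png',np.hstack([cv2.resize(im[150:370,100:320],(440,440)),cv2.resize(s['image'][200:290,90:180],(440,440)) ])[:, :800])
```

```text
0 [[0.384, 0.462], [0.376, 0.336], [0.304, 0.339]]
0.03 [[0.386, 0.453], [0.377, 0.329], [0.307, 0.333]]
0.06 [[0.387, 0.444], [0.379, 0.323], [0.31, 0.326]]
0.09 [[0.388, 0.435], [0.38, 0.316], [0.313, 0.32]]
168 238 [0.385 0.442] [0.409 0.434]
262 287 [0.376 0.343] [0.401 0.351]
185 183 [0.44  0.446] [0.455 0.438]
292 238 [0.434 0.339] [0.449 0.347]
```

View pics/k30.png

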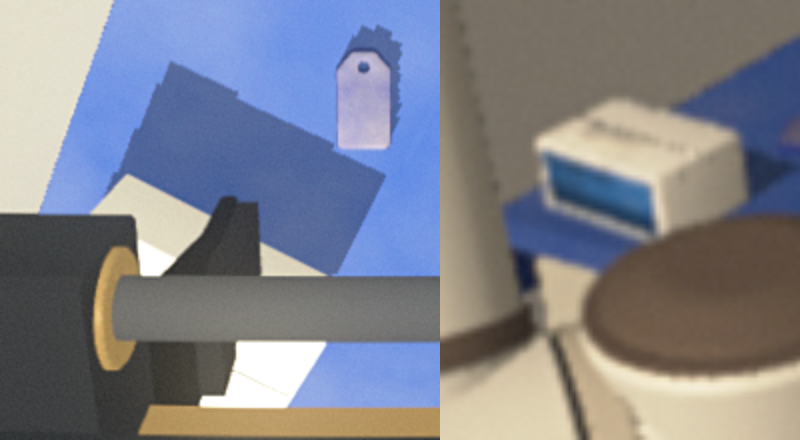

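The box face lies at x ≈ 0.38 and its top is about 50 mm high, so the fingers and gripper body clear it.

>>> {"name": "servo_tool", "arguments": {"slide": [[0.02, 0.02, -0.4], [0, 0, -0.6], [0, 0, -0.6], [0, 0, -0.4], [0, 0, -0.2], [0, 0, -0.1], [0, 0, -0.07], [0, 0, -0.05], [0, 0, 0], [0, 0, 0]], "twist": [[0, 0, 0], [0, 0, 0], [0, 0, 0], [0, 0, 0], [0, 0, 0], [0, 0, 0], [0, 0, 0], [0, 0, 0], [0, 0, 0], [0, 0, 0]], "gripper": [0.4, 0.4, 0.4, 0.4, 0.4, 0.4, 0.4, 0.4, 0.4, 0.4]}}

```text
time_s: 90.68
tcp_pos: [0.4644, 0.3634, -0.0238]
ee_rot: [[0.907, 0.421, 0.001], [0.421, -0.907, 0.001], [0.002, -0.0, -1.0]]
wrist_force: [-0.0, 0.4, 0.7]
gripper_width: 0.599
```

>>> {"name": "servo_tool", "arguments": {"slide": [[0, 0, -0.03], [0, 0, 0], [0, 0, 0], [0, 0, 0], [0, 0, 0], [0, 0, 0]], "twist": [[0, 0, 0], [0, 0, 0], [0, 0, 0], [0, 0, 0], [0, 0, 0], [0, 0, 0]], "gripper": [0.4, 0.4, 1, 1, 1, 1]}}

```text
time_s: 91.42
tcp_pos: [0.4642, 0.3632, -0.026]
ee_rot: [[0.907, 0.421, 0.001], [0.421, -0.907, 0.0], [0.001, 0.0, -1.0]]
wrist_force: [-0.2, -0.1, 0.5]
gripper_width: 0.263
```

>>> {"name": "servo_tool", "arguments": {"slide": [[0, 0, 0.2], [0, 0, 0.5], [0, 0, 0.8], [0, 0, 0.8], [0, 0, 0.8], [0, 0, 0.8], [0, 0, 0.7], [0, 0, 0.4], [0, 0, 0]], "twist": [[0, 0, 0], [0, 0, 0], [0, 0, 0], [0, 0, 0], [0, 0, 0], [0, 0, 0], [0, 0, 0], [0, 0, 0], [0, 0, 0]], "gripper": [1, 1, 1, 1, 1, 1, 1, 1, 1]}}

```text
time_s: 92.55
tcp_pos: [0.4648, 0.3638, 0.2773]
ee_rot: [[0.907, 0.421, 0.005], [0.421, -0.907, 0.005], [0.007, -0.003, -1.0]]
wrist_force: [0.2, -0.5, -0.4]
gripper_width: 0.265
```

>>> {"name": "servo_tool", "arguments": {"slide": [[0.2, -0.3, 0.1], [0.3, -0.5, 0], [0.35, -0.5, 0], [0.35, -0.5, 0], [0.3, -0.5, 0], [0.13, -0.22, 0], [0, 0, 0], [0, 0, 0], [0, 0, 0]], "twist": [[0.4, -0.87, 0], [0.4, -0.87, 0], [0.4, -0.87, 0], [0.4, -0.87, 0], [0.4, -0.87, 0], [0.4, -0.87, 0], [0.4, -0.87, 0], [0, 0, 0], [0, 0, 0]], "gripper": [1, 1, 1, 1, 1, 1, 1, 1, 1]}}

```text
time_s: 93.68
tcp_pos: [0.5639, 0.2116, 0.2817]
ee_rot: [[0.694, 0.418, 0.587], [0.321, -0.909, 0.267], [0.645, 0.003, -0.764]]
wrist_force: [0.2, 0.3, 1.8]
gripper_width: 0.267
```

```bash
python3 wv.py t9 225 170 60; python3 -c "
from h import *
q=r.sense();print(q['joints'].round(0));print((q['tcp_pos']-.030*q['ee_rot'][:,2]).round(4))"
```

```text
93.775 [0.5647 0.2127 0.2829] [-0.4 -0.  -0.2] 0.267 [ 0.588  0.269 -0.763]
[ 38.  -2. -40.  35. -15.  46.]
[0.547  0.2046 0.3058]
```

View pics/t9.png

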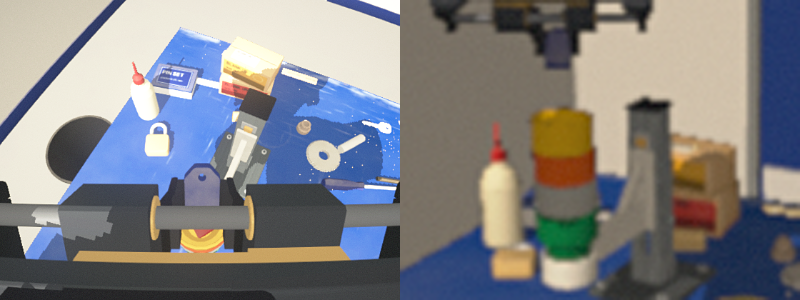

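>>> {"name": "servo_tool", "arguments": {"slide": [[-0.05, -0.02, 0], [-0.05, -0.02, 0], [0, 0, -0.3], [0, 0, -0.3], [0, 0, -0.2], [0, 0, 0], [0, 0, 0]], "twist": [[-0.4, 0.87, 0], [-0.4, 0.87, 0], [0, 0, 0], [0, 0, 0], [0, 0, 0], [0, 0, 0], [0, 0, 0]], "gripper": [1, 1, 1, 1, 1, 1, 1]}}

```text
time_s: 94.65
tcp_pos: [0.5576, 0.2094, 0.2336]
ee_rot: [[0.796, 0.419, 0.437], [0.369, -0.908, 0.199], [0.48, 0.003, -0.877]]
wrist_force: [-0.3, -0.2, -0.4]
gripper_width: 0.265
```

```bash
python3 wv.py t10 225 170 60; python3 -c "
from h import *
q=r.sense();print(q['joints'].round(0));print((q['tcp_pos']-.030*q['ee_rot'][:,2]).round(4))"
```

```text
94.75 [0.5575 0.2092 0.2336] [-0.1  0.7  0.5] 0.267 [ 0.437  0.199 -0.877]
[ 40.   3. -30.  15. -30.  64.]
[0.5443 0.2032 0.2599]
```

View pics/t10.png

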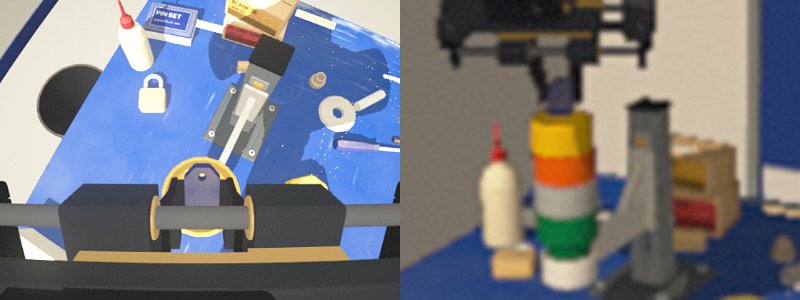

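The blue tag is centred over the yellow rim, at (202,190) in the wrist half, with its lower end just above the rim. I lower it 8 mm and release.

>>> {"name": "servo_tool", "arguments": {"slide": [[0, 0, -0.13], [0, 0, 0], [0, 0, 0], [0, 0, 0], [0, 0, 0], [0, 0, 0], [0, 0, 0.4], [0, 0, 0.6], [0, 0, 0]], "twist": [[0, 0, 0], [0, 0, 0], [0, 0, 0], [0, 0, 0], [0, 0, 0], [0, 0, 0], [0, 0, 0], [0, 0, 0], [0, 0, 0]], "gripper": [1, 1, 1, 0.5, 0.5, 0.5, 0.5, 0.5, 0.5]}}

```text
time_s: 95.88
tcp_pos: [0.5586, 0.21, 0.289]
ee_rot: [[0.793, 0.419, 0.441], [0.368, -0.908, 0.202], [0.485, 0.002, -0.874]]
wrist_force: [-0.3, -0.7, 0.6]
gripper_width: 0.501
```

```bash
python3 wv.py t11 225 170 60
```

```text
95.975 [0.5567 0.2086 0.2845] [ 0.5  1.  -0.3] 0.501 [ 0.436  0.198 -0.878]
```

View pics/t11.png

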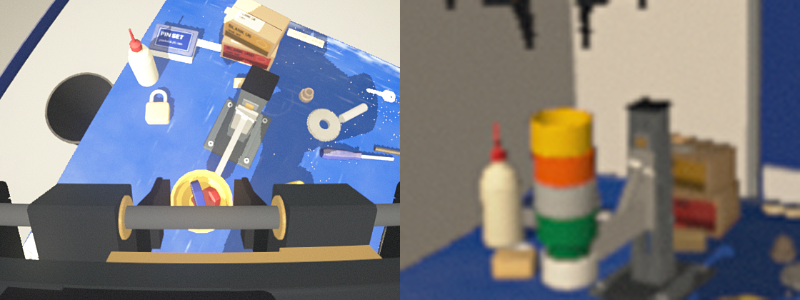

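Both tags are in the yellow cup, at (203,193) in the wrist half. I back away and check everything.

>>> {"name": "servo_tool", "arguments": {"slide": [[-0.1, 0, 0.3], [-0.3, 0, 0.3], [-0.6, 0, 0], [-0.6, 0, 0], [-0.6, 0, 0], [-0.2, 0, 0], [0, 0, 0], [0, 0, 0]], "twist": [[0, 0, 0], [-0.4, 0.87, 0], [-0.4, 0.87, 0], [-0.4, 0.87, 0], [-0.4, 0.87, 0], [-0.4, 0.87, 0], [0, 0, 0], [0, 0, 0]], "gripper": [0.5, 0.5, 0.5, 0.5, 0.5, 0.5, 0.5, 0.5]}}

```text
time_s: 96.98
tcp_pos: [0.4129, 0.2083, 0.3196]
ee_rot: [[0.908, 0.42, -0.001], [0.42, -0.908, -0.004], [-0.003, 0.003, -1.0]]
wrist_force: [-0.4, 0.2, -0.2]
gripper_width: 0.498
```

```bash
python3 wv.py t12 225 170 60; python3 ck.py t13
python3 - <<'E'
from h import *
t=cap('top')['image']
a=cv2.resize(t[55:315,100:360],(600,600),interpolation=cv2.INTER_CUBIC);cv2.imwrite('pics/t14.png',a)
E
```

```text
97.075 [0.4128 0.2082 0.3202] [0.1 0.2 0.5] 0.503 [-0.001 -0.004 -1.   ]
[0.4128 0.2082 0.3206]
```

View pics/t12.png

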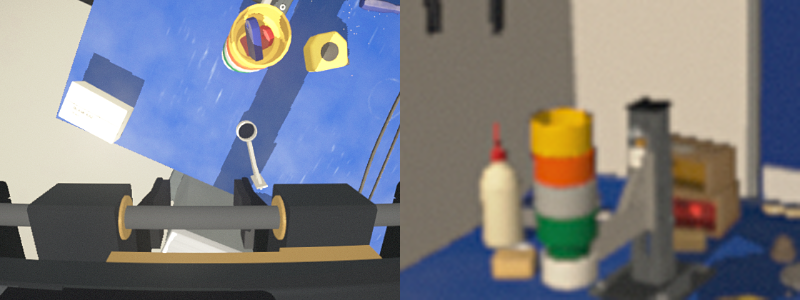

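View pics/t13.png

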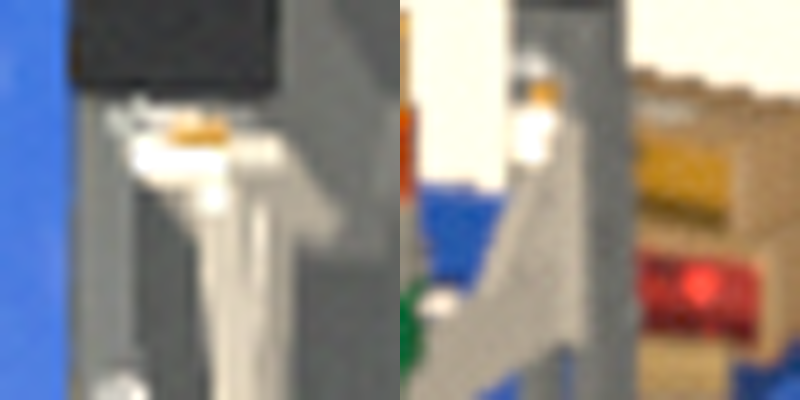

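View pics/t14.png

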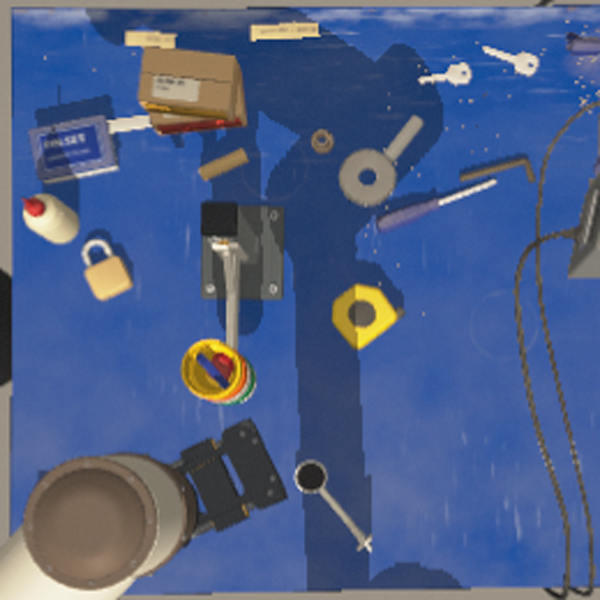

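The wrist view shows both tags inside the yellow cup at (258,38). The catch is over the flange top at (197,130). In the top view the padlock, tape measure and small arm are where they were in the first picture.

```bash
python3 -c "
from station import r
print(r.finish_job())"
```

```text
the job is handed in; nothing more can be done
None
```

The job is done and was handed in at about 97 s of the 210 s allowed. There was no verdict back.

- **Cup arm:** it is hooked in the upper two slots and pressed down to the stop. In the last pictures the brass catch is out over the top edge of the flange.
- **Cups:** all four were there. They stand upright in the tray, from the bottom: green, grey, orange, yellow. I pressed each one down until it stopped at the expected height.
- **Key tags:** both lie inside the top (yellow) cup. The blue tag leans on the red one, and nothing shows above the rim in the scene view.
- **Other things:** the padlock, tape measure and small arm are where they were in the first picture. The robot stands clear of everything.

Two checks disagreed along the way:

- **Finger tips:** they sit higher than the reported TCP suggests, so my first close on the red tag shut above it without moving it. I lowered the gripper until it touched the bench (12.5 N) and then gripped the tag.
- **Blue tag colour:** it looks slate-grey in the pictures rather than dark blue. I took it for the blue one because it was the only other tag on the counter and its size matched.

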